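Clear the stud-welding bed: canister sealed, scraper parked

TASK

Clear the welder's bed: put every copper electrode into the aluminium canister, then set the lid on fully and swing the wire bail over the lid's crest, past centre, so that it stays clamped on the far side. Also park the scraper in its holder, blade sliding flat under the two lips until it is fully home against the stop; do not disturb the bottle, the mug or the wrench.

Things in the scene. Friction and masses are not known exactly. Their poses are not given: they have to be found in the camera images.
- canister: Rectangular aluminium canister, open at the top, standing upright, fixed to the bed. Outside 90 (x) x 124 (y) x 112 mm high, walls and floor 4 mm, so the mouth is 82 x 116 mm. Origin: centre of its underside; z up; the open bail hangs on its -x side (turned roughly towards the robot).
- bail (a joint): Canister bail: U of 6 mm wire hinged on both side walls (y = +-70 mm) about the canister's y axis at 68.5 mm height. 0 = upright, bar over the lid's crest; negative = open, leaning to the canister's -x side (stop -1.15, stays where left); positive = past centre (stop 0.45). With the lid on, the bar meets the hump at about -0.45, crosses the crest at 0 and stays at +0.25 to +0.45: clamped.
- bail_grip (a point): Middle of the bail's black crossbar (12 mm thick, 124 mm long, along y), 80 mm from the hinge axis; the wire stretches outward up to 7 mm (1.5 N/mm) as the bar rides over the lid's crest. Push it from its -x side with closed fingers, in an arc; about 5 to 10 N.
- lid: Loose lid of the canister, about 300 g, lying plug down; fits either way round. Black rubber plug 77 (x) x 111 (y) x 14 mm that enters the mouth; above it an aluminium plate 94 x 128 x 8 mm that rests on the rim; on that a grey roof-shaped hump. Origin: centre of the plug's underside. On the canister its origin is 98 mm above the canister's origin.
- lid_crest (a point): Middle of the crest of the lid's grey hump, 50.5 mm above the lid's origin. The hump is 68 mm in x and 50 mm in y, the crest runs along y; slopes fall 0.3 rad to both sides out to x = 29 mm, then steeply to 34 mm. Its two upright ends at y = +-25 mm (from 22 mm up to the roof) are the place to grip it.
- scraper: Flat scraper lying flat, 220 g, 160 mm long. Origin: on its underside at the balance point; x points to the blade. Wooden handle 24 mm wide, 20 mm high, x from -70 to +20 mm; steel blade 60 mm wide, 4 mm thick, flush with the underside, from x = +10 mm to its edge at +90 mm.
- scraper_tip (a point): Middle of the scraper's blade edge, 90 mm ahead of its origin, 2 mm above the underside.
- holder: Aluminium scraper holder fixed to the bed: tray 150 (x) x 100 (y) x 12 mm high, origin at the centre of its underside. Open flat tray on its -x part; from x = +10 to +66 mm a slot between side rails 66 mm apart, with flared guides from x = -13 mm. Fully home, the scraper's origin is at x = -24 mm, underside on the tray.
- holder_stop (a point): Middle of the holder's end stop at the slot's far end, x = +66 mm, 14 mm above the holder's underside. Over the slot two lips, one along each rail, leave a 44 mm gap in the middle; lip underside 20 mm and top 26 mm above the bed, so the slot is 8 mm high. The blade goes in along the holder's +x, flat on the tray, under both lips till it meets the stop.
- spray: Bystander: white bottle, 60 mm diameter, 170 mm tall, beyond the canister. Origin: centre of its underside.
- cup: Bystander: white mug, 80 mm diameter, 70 mm tall, at the left. Origin: centre of its underside.
- wrench: Bystander: steel wrench lying at the right edge. Origin: on its underside.
- electrode1: Copper welding electrode, 170 g, lying flat (may be absent): square shank 18 x 18 mm, 62 mm long, with a short round tapered nose, 80 mm long in all. Origin: centre of its underside, half way along; x points to the nose.
- electrode2: Copper welding electrode, 170 g, lying flat (may be absent): square shank 18 x 18 mm, 62 mm long, with a short round tapered nose, 80 mm long in all. Origin: centre of its underside, half way along; x points to the nose.
- electrode3: Copper welding electrode, 170 g, lying flat (may be absent): square shank 18 x 18 mm, 62 mm long, with a short round tapered nose, 80 mm long in all. Origin: centre of its underside, half way along; x points to the nose.
- electrode4: Copper welding electrode, 170 g, lying flat (may be absent): square shank 18 x 18 mm, 62 mm long, with a short round tapered nose, 80 mm long in all. Origin: centre of its underside, half way along; x points to the nose.
- electrode5: Copper welding electrode, 170 g, lying flat (may be absent): square shank 18 x 18 mm, 62 mm long, with a short round tapered nose, 80 mm long in all. Origin: centre of its underside, half way along; x points to the nose.

How it is judged:
On the way, in this order (a step that is already met when the one before it is completed fails the run):
1. every electrode is in the canister (x of electrode1 in the frame of canister between -0.043 and 0.043 m and y of electrode1 in the frame of canister between -0.06 and 0.06 m and z of electrode1 in the frame of canister between 0 and 0.097 m and x of electrode2 in the frame of canister between -0.043 and 0.043 m and y of electrode2 in the frame of canister between -0.06 and 0.06 m and z of electrode2 in the frame of canister between 0 and 0.097 m and x of electrode3 in the frame of canister between -0.043 and 0.043 m and y of electrode3 in the frame of canister between -0.06 and 0.06 m and z of electrode3 in the frame of canister between 0 and 0.097 m and x of electrode4 in the frame of canister between -0.043 and 0.043 m and y of electrode4 in the frame of canister between -0.06 and 0.06 m and z of electrode4 in the frame of canister between 0 and 0.097 m and x of electrode5 in the frame of canister between -0.043 and 0.043 m and y of electrode5 in the frame of canister between -0.06 and 0.06 m and z of electrode5 in the frame of canister between 0 and 0.097 m), for 0.2 s.
2. the lid is seated on the canister over the electrodes (all of step 1 and z of lid in the frame of canister between 0.094 and 0.102 m and horizontal distance between lid and canister below 0.008 m and angle between lid's own z axis and vertical below 0.06 rad), for 0.2 s.
3. the bail is past centre on the seated lid (z of lid in the frame of canister between 0.094 and 0.102 m and horizontal distance between lid and canister below 0.008 m and angle between lid's own z axis and vertical below 0.06 rad and value of joint bail above 0.2 rad), for 0.3 s.
At the end, for the whole second after the job is handed in: All electrodes in the canister; lid seated on it (4 mm in height, 8 mm sideways, tilt under 0.06 rad); bail over 0.2 rad past centre; scraper's edge under the lips within 9 mm of the stop and of the middle, within 0.12 rad of straight; lid and scraper at rest (all of step 1 and all of step 3 and x of scraper_tip in the frame of holder between 0.057 and 0.072 m and y of scraper_tip in the frame of holder between -0.009 and 0.009 m and z of scraper_tip in the frame of holder between 0.008 and 0.02 m and angle between the x axis of scraper and the x axis of holder, either way round below 0.12 rad and linear speed of each of scraper, lid below 0.02 m/s); the robot touches nothing.
It fails at once if the bottle is pushed more than 3 cm or tipped over (distance of spray from where it was at the start of the episode above 0.03 m or angle between spray's own z axis and vertical above 0.5 rad).
It fails at once if the mug is pushed more than 3 cm or tipped over (distance of cup from where it was at the start of the episode above 0.03 m or angle between cup's own z axis and vertical above 0.5 rad).
It fails at once if the wrench is pushed more than 3 cm or tipped over (distance of wrench from where it was at the start of the episode above 0.03 m or angle between wrench's own z axis and vertical above 0.5 rad).
Of electrode1, electrode2, electrode3, electrode4, electrode5 only 3 to 5 are there at a start; the rules pass over those that are not, and their reading is None.
At some moment in a run one of electrode1, electrode2, electrode3, electrode4, electrode5, scraper may be knocked a few centimetres aside while the robot is not near it.
It also fails if it takes over 210 s, if anything falls off the work surface, if the arm or the gripper's body presses on something with over 40 N, if the wrist force passes 120 N, or if a joint passes its speed limit or range.

ROBOT

A 7-joint arm with a two-finger parallel gripper is mounted at the origin on the work surface. World frame = base frame: x ahead of the robot, y to its left, z up, the work surface at z = 0. Lengths are in m, angles in rad, forces in N, time in s.
With the tool pointing down it reaches from about 0.35 to 0.9 m from the base axis. Payload 19.9 kg.
Tool frame: the origin (TCP) lies on the centre line of the jaws, within the pads' length; the fingertips stand 17 mm ahead of it and the grasp point (between the pads) lies 2 mm behind it; z points along the fingers, y is the line along which they close (so a half turn about z gives the same grasp; the last joint's range is limited). The gripper opens to 94 mm and grips with 3 to 60 N. Pads are 16 mm wide; open, the fingers measure 119 mm over their backs; the gripper's body (75 mm by 177 mm) begins 78 mm behind the grasp point.
Start: joints at [1.302, 0.417, -0.01, 1.614, 0.005, 1.111, -0.053], TCP at [0.141, -0.609, 0.222] pointing down, gripper open.
Joint ranges: [-2.81, 2.81], [-0.39, 2.02], [-1.27, 1.25], [0.06, 2.57], [-1.19, 4.33], [0.19, 2], [-2.82, 2.82]. Speed limits (rad/s): [1.89, 1.89, 2.39, 2.39, 3.01, 3.01, 3.01].

INTERFACE

Orientations are given as a 3x3 rotation matrix whose columns are the frame's x, y, z axes.
In Python, from station import robot, cams gives the robot as it stands. The module is installed in compiled form; this text tells all that it offers.
- The arm moves only by the tool apply_moves, never from a script. Its argument "deltas" is one flat list of numbers, 5 for each row, row after row: the finger opening in mm, from 0 to 94, then the shift along the world's x, y, z in units of 25 mm (1.0 is 25 mm), then the turn about the world's z in units of 6 degrees (1.0 is 6 degrees). A call has 1 to 5 rows; each row is the pose to reach, as a shift and turn from the pose commanded when the call began; what a row does not reach only later rows make up. A row lasts 1/10 s, in which the tool goes at most 50 mm and 8.59 degrees, less where a joint would pass 70% of its speed; a pose out of reach is approached as far as the arm can. A call with a gripper value outside its range is refused whole. The fingers move at their own pace and stop on an object; "squeeze" is the grip in N (left out, the last holds). Time passes only in rows, so rows that repeat a pose let the fingers close. It gives the time, the measured TCP pose, the force, the opening and the grip force at its end, in the units of the state.
- robot.sense(): the state, without advancing time (a new reading comes with each control period).
- cams.grab_frame(name): name is "scene" or "top"; returns the picture (480x640x3 uint8, red, green, blue); there is no depth.
- cams.camera_params(name): a dict with "intrinsics" (3x3 intrinsics, pixels), "xyz" and "rotation" of the camera in the world. Camera axes: x right, y up, looking along -z (the intrinsics and any distortion apply to the point x, -y, -z); pixel columns grow to the right and rows downward; lengths in m; the calibration is good to about 2 mm. A picture is of the moment at which its call begins. camera_params takes no time and is no camera call.
- robot.finish_job(): hands the job in; it is judged then, once.
The state is a dict: "time": time; "q": joint angles; "qvel": joint speeds; "tau": joint torques, N m; "tcp_pos": TCP position; "tool_rot": TCP orientation; "contact_force": force on the tool from outside, world axes, zero at the start; "wrist_torque": the same for the moment, N m; "grip_width": finger opening in m; "grasp_force": force on a finger pad.
Only numpy, scipy, OpenCV 4.12 (cv2) and the standard library are available. Lean on these libraries where they do the work, as an engineer would, in place of code of your own. Each camera call takes 0.05 s, during which the arm holds its last target. There are 200 camera calls.

## Working session

There is one attempt and no reset: what is moved stays moved. The work goes in short steps, Python scripts to look and compute and a tool call to move; the robot and the scene stay as the last step left them, time stands still between calls to the robot, and variables do not carry over. Pictures are saved under pics/ and viewed, at most 14 in all, crops included, and the job is handed in when it is done.

Besides the shell and the picture viewer there is one more tool, called after "Call:" by a JSON object that holds its "op" and its "data", one argument or row to a line. apply_moves: Moves the arm, as the interface text tells. Its arguments: {"type":"object","properties":{"deltas":{"type":"array","items":{"type":"number"}},"squeeze":{"type":"number"}},"required":["deltas"]}

```bash
mkdir -p pics; cat > h.py <<'E'
import numpy as np, cv2
from station import robot, cams
def save(cam,fn):
    im=cams.grab_frame(cam); cv2.imwrite('pics/'+fn,im[:,:,::-1]); return im
def P(cam):
    p=cams.camera_params(cam); return np.array(p['intrinsics']),np.array(p['xyz']),np.array(p['rotation']),p
def px2w(cam,u,v,z):
    K,t,R,_=P(cam); d=np.linalg.inv(K)@[u,v,1.]; d=R@np.array([d[0],-d[1],-d[2]]); return t+d*(z-t[2])/d[2]
def w2px(cam,X):
    K,t,R,_=P(cam); c=R.T@(np.array(X,float)-t); q=K@[c[0],-c[1],-c[2]]; return q[:2]/q[2]
E
python3 - <<'E'
from h import *
save('scene','s0.png');save('top','t0.png')
for c in('scene','top'): print(P(c)[3])
s=robot.sense();print(s)
E
```

```text
{'intrinsics': array([[599.75962938,   0.        , 312.51505266],
       [  0.        , 599.75962938, 247.42409398],
       [  0.        ,   0.        ,   1.        ]]), 'xyz': array([1.18715371, 0.45701243, 1.43821248]), 'rotation': array([[-0.61379667, -0.67477496,  0.40979556],
       [ 0.78942835, -0.52954739,  0.31045522],
       [ 0.00751876,  0.51406061,  0.85772091]])}
{'intrinsics': array([[568.00558418,   0.        , 327.46233002],
       [  0.        , 568.00558418, 238.59908996],
       [  0.        ,   0.        ,   1.        ]]), 'xyz': array([ 0.2635733 , -0.01304298,  1.52225425]), 'rotation': array([[-7.57866309e-03,  9.79403765e-01, -2.01769245e-01],
       [-9.99971204e-01, -7.34311147e-03,  1.91592047e-03],
       [ 3.94845663e-04,  2.01777955e-01,  9.79431213e-01]])}
{'time': 0.1, 'q': array([ 1.30149439,  0.41787828, -0.01034576,  1.61409649,  0.00471515,
        1.11073003, -0.05297668]), 'qvel': array([-0.00093283, -0.00120028,  0.00191355, -0.00153896, -0.00112378,
        0.00112972,  0.00074136]), 'tau': array([ 6.55679669e-04, -8.52585340e+01,  6.40181489e-01, -4.26698720e+01,
       -4.88984969e-02,  1.63923256e-02,  8.73494446e-05]), 'tcp_pos': array([ 0.14108634, -0.60853676,  0.22191747]), 'tool_rot': array([[ 9.74147732e-01,  2.25911688e-01, -3.24720288e-04],
       [ 2.25911907e-01, -9.74147182e-01,  1.03860179e-03],
       [-8.16930699e-05, -1.08510976e-03, -9.99999408e-01]]), 'contact_force': array([ 0.04095474, -0.16444825, -0.63321818]), 'wrist_torque': array([-0.02199481,  0.01208645,  0.01094095]), 'grasp_force': 0.0, 'grip_width': 0.09408130574167363}
```

View pics/t0.png

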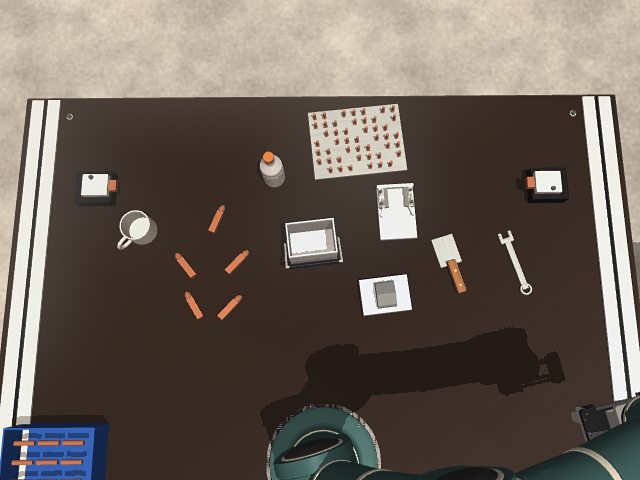

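View pics/s0.png

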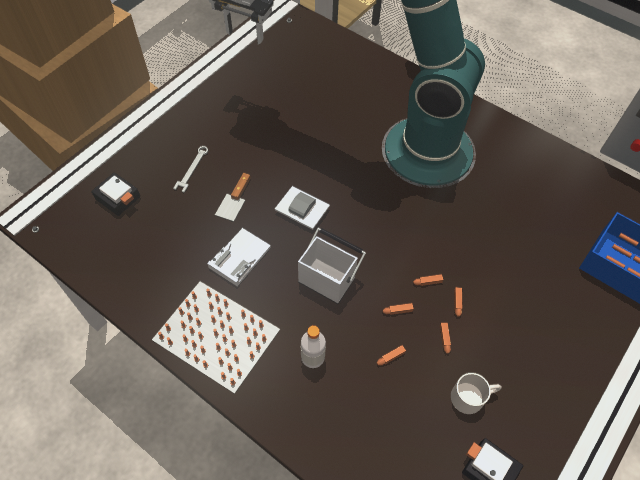

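```bash
cat >> h.py <<'E'
def electrodes(cam='top',im=None):
    im=cams.grab_frame(cam) if im is None else im
    h=cv2.cvtColor(im,cv2.COLOR_RGB2HSV)
    m=((h[...,0]<14)&(h[...,1]>100)&(h[...,2]>90)).astype(np.uint8)
    n,l,st,c=cv2.connectedComponentsWithStats(m)
    out=[]
    for i in range(1,n):
        if st[i,4]<60: continue
        v,u=np.nonzero(l==i)
        w=np.array([px2w(cam,a,b,0.010)[:2] for a,b in zip(u,v)])
        if w[:,0].min()<0.2 or w[:,0].max()>1.2 or abs(w[:,1]).max()>0.75: continue
        (cx,cy),(a,b),ang=cv2.minAreaRect((w*1000).astype(np.float32))
        if a<b: a,b=b,a; ang+=90
        e=np.linalg.eigh(np.cov(w.T))[1][:,1]
        out.append((cx/1000,cy/1000,a,b,np.degrees(np.arctan2(e[1],e[0]))%180,st[i,4],w.mean(0)))
    return out
E
python3 - <<'E'
from h import *
for cam,f in(('top','t0'),('scene','s0')):
    im=cv2.imread(f'pics/{f}.png')[:,:,::-1]
    for o in electrodes(cam,im): print(cam,np.round(o[:6],3),np.round(o[6],3))
t=cv2.imread('pics/t0.png')[165:325,275:475];cv2.imwrite('pics/t0c.png',cv2.resize(t,None,fx=3.75,fy=3.75,interpolation=cv2.INTER_CUBIC))
t=cv2.imread('pics/s0.png')[160:310,200:375];cv2.imwrite('pics/s0c.png',cv2.resize(t,None,fx=4,fy=4,interpolation=cv2.INTER_CUBIC))
E
```

```text
top [  0.81    0.149  35.535  28.036  11.855 115.   ] [0.81  0.148]
top [  0.731  -0.581  35.991  19.413 171.179  92.   ] [ 0.731 -0.581]
top [ 0.73   0.58  33.278 22.125  5.7   90.   ] [0.73  0.581]
top [  0.635   0.287  80.672  18.914 156.854 187.   ] [0.633 0.288]
top [  0.515   0.228  79.386  19.534 135.668 218.   ] [0.514 0.23 ]
top [  0.507   0.37   82.418  18.514  39.043 199.   ] [0.505 0.369]
top [  0.471  -0.362  89.345  23.228  17.045 265.   ] [ 0.47  -0.362]
top [  0.399   0.343  81.226  18.393  31.164 204.   ] [0.398 0.342]
top [  0.394   0.245  79.188  19.073 136.862 215.   ] [0.393 0.246]Traceback (most recent call last):
  File "<stdin>", line 4, in <module>
  File "h.py", line 20, in electrodes
    w=np.array([px2w(cam,a,b,0.010)[:2] for a,b in zip(u,v)])
                ~~~~^^^^^^^^^^^^^^^
  File "h.py", line 8, in px2w
    K,t,R,_=P(cam); d=np.linalg.inv(K)@[u,v,1.]; d=R@np.array([d[0],-d[1],-d[2]]); return t+d*(z-t[2])/d[2]
            ~^^^^^
  File "h.py", line 6, in P
    p=cams.camera_params(cam); return np.array(p['intrinsics']),np.array(p['xyz']),np.array(p['rotation']),p
ValueError: time passes only in moves, steps and waits
```

```bash
sed -i 's/^def P(cam)/import functools\n@functools.lru_cache(None)\ndef P(cam)/' h.py
python3 - <<'E'
from h import *
for cam,f in(('top','t0'),('scene','s0')):
    im=cv2.imread(f'pics/{f}.png')[:,:,::-1]
    for o in electrodes(cam,im): print(cam,np.round(o[:6],3),np.round(o[6],3))
t=cv2.imread('pics/t0.png')[165:325,275:475];cv2.imwrite('pics/t0c.png',cv2.resize(t,None,fx=3.75,fy=3.75,interpolation=cv2.INTER_CUBIC))
t=cv2.imread('pics/s0.png')[160:310,200:375];cv2.imwrite('pics/s0c.png',cv2.resize(t,None,fx=4,fy=4,interpolation=cv2.INTER_CUBIC))
E
```

```text
top [  0.81    0.149  35.535  28.036  11.855 115.   ] [0.81  0.148]
top [  0.731  -0.581  35.991  19.413 171.179  92.   ] [ 0.731 -0.581]
top [ 0.73   0.58  33.278 22.125  5.7   90.   ] [0.73  0.581]
top [  0.635   0.287  80.672  18.914 156.854 187.   ] [0.633 0.288]
top [  0.515   0.228  79.386  19.534 135.668 218.   ] [0.514 0.23 ]
top [  0.507   0.37   82.418  18.514  39.043 199.   ] [0.505 0.369]
top [  0.471  -0.362  89.345  23.228  17.045 265.   ] [ 0.47  -0.362]
top [  0.399   0.343  81.226  18.393  31.164 204.   ] [0.398 0.342]
top [  0.394   0.245  79.188  19.073 136.862 215.   ] [0.393 0.246]
scene [  0.467  -0.361  94.425  23.853  16.954 188.   ] [ 0.467 -0.361]
scene [ 0.705 -0.593 33.505 22.437  2.174 71.   ] [ 0.704 -0.593]
scene [  0.393   0.247  82.247  26.635 138.523 237.   ] [0.391 0.248]
scene [  0.396   0.344  83.839  18.307  30.883 198.   ] [0.396 0.343]
scene [5.14000e-01 2.30000e-01 8.11640e+01 2.53040e+01 1.37387e+02 2.49000e+02] [0.513 0.231]
scene [  0.505   0.371  82.1    18.779  38.08  216.   ] [0.504 0.371]
scene [  0.633   0.288  81.773  22.264 158.989 250.   ] [0.631 0.288]
scene [  0.706   0.569  34.071  21.22  179.041 138.   ] [0.705 0.569]
```

View pics/t0c.png

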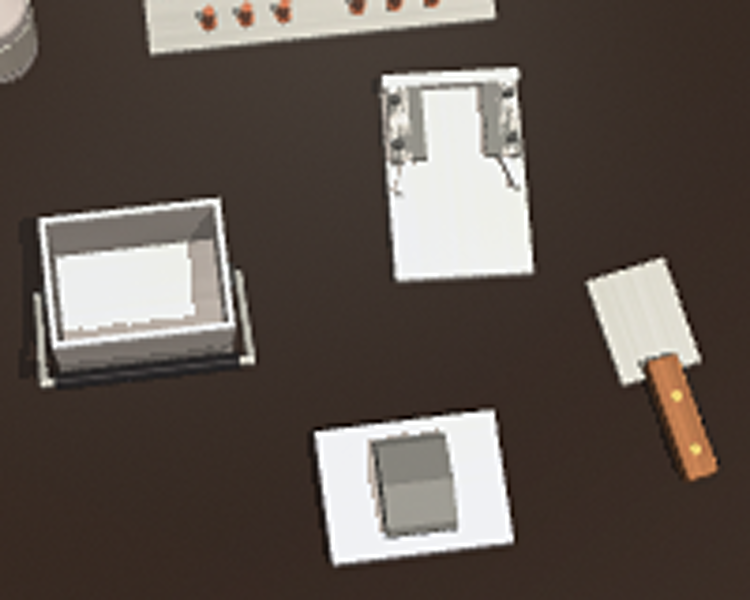

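View pics/s0c.png

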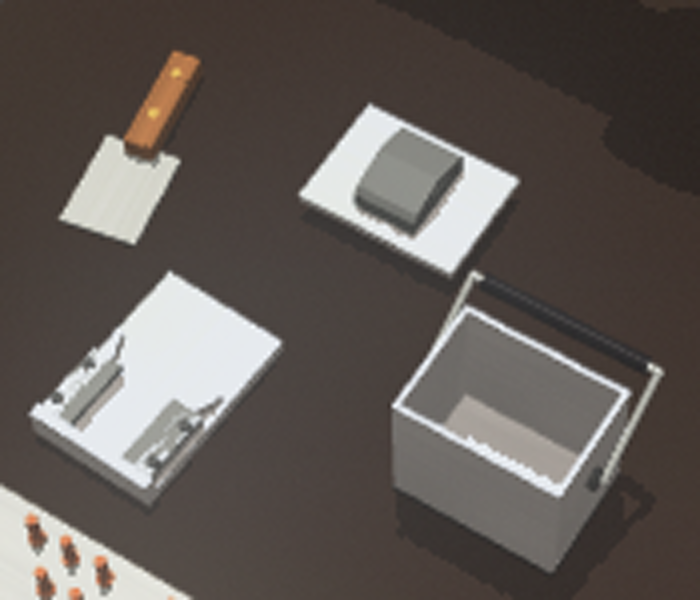

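```bash
cat > fit.py <<'E'
from h import *
from scipy.optimize import least_squares
def T(p): return ((p[0]+.5)/3.75-.5+275,(p[1]+.5)/3.75-.5+165)
def S(p): return ((p[0]+.5)/4-.5+200,(p[1]+.5)/4-.5+160)
def fit(obs,x0):
    # obs: (cam, uv, local xyz)
    def f(x,per=False):
        c,s=np.cos(x[2]),np.sin(x[2])
        return np.concatenate([w2px(cam,[x[0]+c*l[0]-s*l[1],x[1]+s*l[0]+c*l[1],l[2]])-uv for cam,uv,l in obs])
    r=least_squares(f,x0,loss='soft_l1'); return r.x,f(r.x)
E
python3 - <<'E'
from fit import *
def go(name,t,s,x0):
    for tag,obs in(('T',[('top',T(p),l) for p,l in t]),('S',[('scene',S(p),l) for p,l in s])):
        x,r=fit(obs,x0);print(name,tag,np.round(x,4),'deg',round(np.degrees(x[2]),1),'res',np.round(r,1))
    x,r=fit([('top',T(p),l) for p,l in t]+[('scene',S(p),l) for p,l in s],x0);print(name,'B',np.round(x,4))
def R(a,b,z): return [(a,b,z),(a,-b,z),(-a,-b,z),(-a,b,z)]
# order: +x+y,+x-y,-x-y,-x+y ; top image: +x up, +y left
go('can',list(zip([(40,217),(220,198),(236,325),(52,348)],R(.045,.062,.112))),
 list(zip([(560,494),(393,405),(467,309),(630,392)],R(.045,.062,.112))),[.58,.03,0])
go('lid',list(zip([(315,430),(495,409),(514,542),(334,565)],R(.047,.064,.022))),
 list(zip([(452,268),(300,195),(370,103),(519,181)],R(.047,.064,.022))),[.4,-.1,0])
go('hold',list(zip([(397,281),(534,272)],R(.075,.05,.012)[:1:-1])),list(zip([(282,344),(170,271)],R(.075,.05,.012)[:1:-1])),[.62,-.2,0])
B=[(.09,.03,.004),(.09,-.03,.004),(.01,-.03,.004),(.01,.03,.004)]
go('scr',list(zip([(586,282),(665,258),(701,362),(625,385)],B))+[((717,473),(-.07,-.012,.02)),((690,481),(-.07,.012,.02))],
 list(zip([(135,244),(59,217),(104,135),(180,158)],B)),[.5,-.3,0.3])
E
```

```text
can T [0.5584 0.0255 0.1078] deg 6.2 res [-0.2  0.1  0.1 -0.2 -0.   0.3  0.2 -0.2]
can S [0.5575 0.0289 0.1064] deg 6.1 res [ 0.1  0.9 -0.2  0.2 -0.2 -1.2  0.4 -0.2]
can B [0.5579 0.027  0.108 ]
lid T [ 0.4213 -0.1674  0.1137] deg 6.5 res [ 0.2  0.3 -0.2  0.1  0.1 -0.1 -0.1 -0.3]
lid S [ 0.4198 -0.164   0.1143] deg 6.5 res [ 0.   1.  -0.2 -0.4 -0.1  0.1  0.2 -0.6]
lid B [ 0.4205 -0.166   0.1149]
hold T [ 0.6488 -0.2052  0.0595] deg 3.4 res [-0.1  0.   0.1 -0. ]
hold S [ 0.6501 -0.2037  0.0276] deg 1.6 res [-0.1 -0.1  0.1  0.1]
hold B [ 0.6491 -0.2044  0.0475]
scr T [ 0.4934 -0.3529  0.2849] deg 16.3 res [ 0.2 -0.2 -0.1  0.   0.1 -0.1 -0.6  0.1  0.9 -0.2 -0.4  0.3]
scr S [ 0.494  -0.3514  0.3056] deg 17.5 res [-0.1 -0.2 -0.1  0.4  0.2 -0.2 -0.1 -0. ]
scr B [ 0.4934 -0.3523  0.2929]
```

Five electrodes, canister, lid, holder and scraper are located. I start with the scraper, because it is nearest the arm.

Call:
{"op": "apply_moves", "data": {
  "deltas": [60, 13.33, 10.02, -2, 0.62, 60, 13.33, 10.02, -2, 0.62, 60, 13.33, 10.02, -2, 0.62, 60, 13.33, 10.02, -2, 0.62, 60, 13.33, 10.02, -2, 0.62]
}}

```text
time: 0.6
tcp_pos: [0.3408, -0.4582, 0.1923]
tool_rot: [[0.958, 0.288, -0.0], [0.288, -0.958, 0.0], [-0.0, -0.0, -1.0]]
contact_force: [0.2, -2.0, -0.8]
grip_width: 0.0608
grasp_force: 0.0
```

Call:
{"op": "apply_moves", "data": {
  "deltas": [60, 5.34, 4.0, -4, 0, 60, 5.34, 4.0, -4, 0, 60, 5.34, 4.0, -4, 0, 60, 5.34, 4.0, -4, 0, 60, 5.34, 4.0, -5.5, 0]
}}

```text
time: 1.1
tcp_pos: [0.4783, -0.3556, 0.0553]
tool_rot: [[0.956, 0.295, 0.004], [0.295, -0.956, 0.0], [0.004, 0.001, -1.0]]
contact_force: [-0.4, -1.2, -0.6]
grip_width: 0.0603
grasp_force: 0.0
```

```bash
python3 - <<'E'
from h import *
im=save('top','t1.png'); s=robot.sense(); print(s['tcp_pos'],s['time'])
im=save('scene','s1.png')
c=cv2.imread('pics/t1.png')[165:325,275:475]; d=cv2.imread('pics/s1.png')[130:290,160:360]
cv2.imwrite('pics/c1.png',cv2.resize(np.hstack([c,d]),None,fx=2,fy=2,interpolation=cv2.INTER_CUBIC))
E
```

```text
[ 0.47293517 -0.35577586  0.0486018 ] 1.15
```

View pics/c1.png

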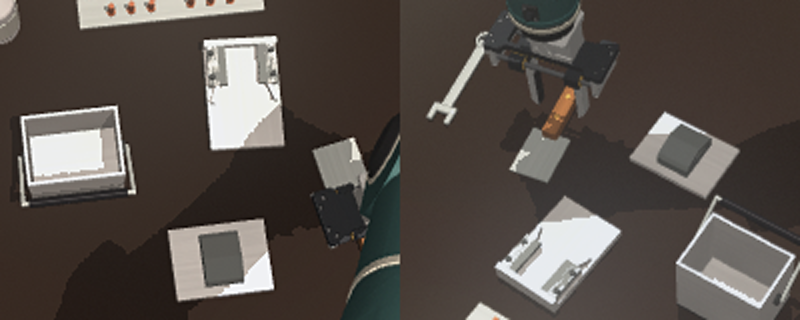

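Call:
{"op": "apply_moves", "data": {
  "deltas": [60, 0, 0, -1.1, 0, 60, 0, 0, -1.1, 0, 0, 0, 0, -1.1, 0, 0, 0, 0, -1.1, 0, 0, 0, 0, -1.1, 0],
  "squeeze": 25
}}

```text
time: 1.7
tcp_pos: [0.4734, -0.3603, 0.0291]
tool_rot: [[0.958, 0.288, 0.001], [0.288, -0.958, -0.001], [0.001, 0.001, -1.0]]
contact_force: [-0.2, -0.2, -0.4]
grip_width: 0.0397
grasp_force: 0.0
```

Call:
{"op": "apply_moves", "data": {
  "deltas": [40, 0, 0, -0.32, 0, 40, 0, 0, -0.32, 0, 0, 0, 0, -0.32, 0, 0, 0, 0, -0.32, 0, 0, 0, 0, -0.32, 0]
}}

```text
time: 2.2
tcp_pos: [0.4731, -0.3596, 0.0197]
tool_rot: [[0.957, 0.289, -0.0], [0.289, -0.957, 0.0], [-0.0, -0.0, -1.0]]
contact_force: [0.8, 0.6, -0.9]
grip_width: 0.0237
grasp_force: 25.0
```

Call:
{"op": "apply_moves", "data": {
  "deltas": [0, 0, 0, 0, 0, 0, 0, 0, 0, 0, 0, 0, 0, 0.5, 0, 0, 0, 0, 1, 0, 0, 0, 0, 1.6, 0]
}}

```text
time: 2.7
tcp_pos: [0.4731, -0.3597, 0.061]
tool_rot: [[0.957, 0.289, 0.0], [0.289, -0.957, -0.0], [0.0, 0.0, -1.0]]
contact_force: [0.6, 0.1, -2.1]
grip_width: 0.0237
grasp_force: 25.0
```

Call:
{"op": "apply_moves", "data": {
  "deltas": [0, 2.38, 5.93, 0, -2.25, 0, 2.38, 5.93, 0, -2.25, 0, 2.38, 5.93, 0, -2.25, 0, 2.38, 5.93, 0, -2.25, 0, 2.38, 5.93, -0.6, -2.25]
}}

```text
time: 3.2
tcp_pos: [0.535, -0.2096, 0.047]
tool_rot: [[0.998, 0.061, 0.004], [0.061, -0.998, -0.001], [0.004, 0.001, -1.0]]
contact_force: [0.8, -0.8, -1.4]
grip_width: 0.0237
grasp_force: 25.0
```

Call:
{"op": "apply_moves", "data": {
  "deltas": [0, 0, 0, 0, 0, 0, 0, 0, 0, 0]
}}

```text
time: 3.4
tcp_pos: [0.5316, -0.2131, 0.0444]
tool_rot: [[0.998, 0.055, -0.001], [0.055, -0.998, -0.0], [-0.001, 0.0, -1.0]]
contact_force: [0.8, 0.2, -2.5]
grip_width: 0.0237
grasp_force: 25.0
```

```bash
python3 - <<'E'
from h import *
im=save('top','t2.png'); s=robot.sense(); print(s['tcp_pos'],s['time'])
im=save('scene','s2.png')
c=cv2.imread('pics/t2.png')[170:310,340:440]; d=cv2.imread('pics/s2.png')[160:300,180:280]
cv2.imwrite('pics/c2.png',cv2.resize(np.hstack([c,d]),None,fx=4,fy=4,interpolation=cv2.INTER_CUBIC))
E
```

```text
[ 0.53191583 -0.21304344  0.04470664] 3.45
```

View pics/c2.png

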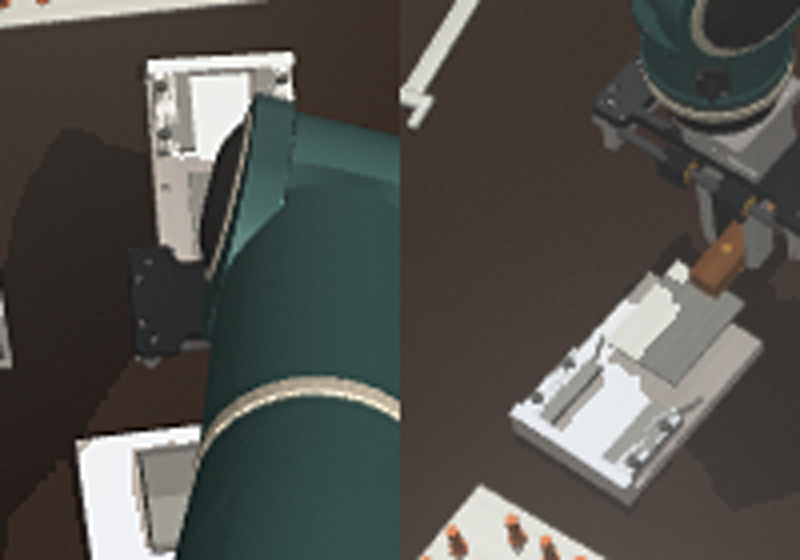

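```bash
python3 - <<'E'
from fit import *
def S2(p): return ((p[0]-400+.5)/4-.5+180,(p[1]+.5)/4-.5+160)
def T2(p): return ((p[0]+.5)/4-.5+340,(p[1]+.5)/4-.5+170)
z=.028
b=[((608,345),(.09,-.03,z)),((672,383),(.09,.03,z)),((742,300),(.01,.03,z))]
x,r=fit([('scene',S2(p),l) for p,l in b],[.55,-.21,.05]);print('scr',x,np.degrees(x[2]),r.round(1))
h=[((762,345),(-.075,.05,.012)),((635,493),(.075,.05,.012))]
x,r=fit([('scene',S2(p),l) for p,l in h],[.65,-.205,.05]);print('hold S',x,np.degrees(x[2]),r.round(1))
# holder outline as seen initially, stop top height unknown
for zz in (.012,.02,.026):
    o=[('top',T(p),l) for p,l in [((380,75),(.075,.05,zz)),((519,68),(.075,-.05,zz)),((397,281),(-.075,.05,.012)),((534,272),(-.075,-.05,.012))]]
    x,r=fit(o,[.65,-.205,.05]);print('T',zz,x,np.degrees(x[2]),r.round(1))
    o+=[('scene',S(p),l) for p,l in [((282,344),(-.075,.05,.012)),((170,271),(-.075,-.05,.012)),((152,491),(.075,.05,zz)),((32,412),(.075,-.05,zz))]]
    x,r=fit(o,[.65,-.205,.05]);print('B',zz,x,np.degrees(x[2]),r.round(1))
E
```

```text
scr [ 0.5547759  -0.21272132  0.09439495] 5.408432277638444 [-1.  -0.4  0.8  0.3  0.1  0.1]
hold S [ 0.64785362 -0.20137783  0.07198022] 4.1241628024294155 [ 0.6 -1.6 -0.5  1.2]
T 0.012 [ 0.65115239 -0.20624826  0.04571818] 2.619458728312845 [ 0.5  0.9 -0.5  0.9 -0.1 -1.1  0.1 -0.6]
B 0.012 [ 0.64862256 -0.20513113  0.04146085] 2.375531592633204 [ 0.3  1.7 -0.8  1.8 -0.6 -0.2 -0.4  0.4 -0.3 -1.1 -0.4 -0.5 -2.1  1.1
 -0.6  1.8]
T 0.02 [ 0.64995464 -0.20575235  0.05138408] 2.944090686519836 [ 0.5  0.5 -0.4  0.3 -0.1 -0.6  0.1 -0.3]
B 0.02 [ 0.64884008 -0.20423252  0.04878553] 2.7952046923759166 [-0.   0.9 -0.9  0.8 -0.7 -0.2 -0.5  0.2 -0.2 -1.1 -0.4 -0.3 -1.9 -0.
 -0.8  0.8]
T 0.026 [ 0.64905537 -0.20538178  0.05511859] 3.1580627451455854 [ 0.4  0.3 -0.3 -0.1 -0.1 -0.2  0.  -0. ]
B 0.026 [ 0.64881841 -0.20339698  0.05638425] 3.2305793340574014 [-0.3  0.4 -1.1  0.  -0.8 -0.1 -0.7  0.  -0.  -1.1 -0.4 -0.2 -1.7 -0.9
 -0.8  0.1]
```

Call:
{"op": "apply_moves", "data": {
  "deltas": [0, 0, 0.07, -0.42, 0, 0, 0, 0.07, -0.42, 0, 0, 0.5, 0.1, -0.42, 0, 0, 1.0, 0.13, -0.42, 0, 0, 1.0, 0.13, -0.42, 0]
}}

```text
time: 4.0
tcp_pos: [0.56, -0.2077, 0.0344]
tool_rot: [[0.998, 0.058, 0.002], [0.058, -0.998, 0.0], [0.002, 0.0, -1.0]]
contact_force: [0.7, 0.3, -1.9]
grip_width: 0.0235
grasp_force: 25.0
```

Call:
{"op": "apply_moves", "data": {
  "deltas": [0, 0.4, 0.02, 0, 0, 0, 0.8, 0.04, 0, 0, 0, 1.2, 0.07, 0, 0, 0, 1.5, 0.08, 0, 0, 0, 1.5, 0.08, 0, 0]
}}

```text
time: 4.5
tcp_pos: [0.5961, -0.2058, 0.0341]
tool_rot: [[0.998, 0.058, 0.001], [0.058, -0.998, 0.0], [0.001, -0.0, -1.0]]
contact_force: [0.1, -0.1, -2.5]
grip_width: 0.0235
grasp_force: 25.0
```

Call:
{"op": "apply_moves", "data": {
  "deltas": [0, 0.15, 0.01, 0, 0, 0, 0.25, 0.015, 0, 0, 0, 0.3, 0.015, 0, 0, 0, 0.35, 0.02, 0, 0, 0, 0.35, 0.02, 0, 0]
}}

```text
time: 5.0
tcp_pos: [0.6033, -0.2057, 0.034]
tool_rot: [[0.998, 0.057, -0.001], [0.057, -0.998, 0.0], [-0.001, -0.0, -1.0]]
contact_force: [-3.3, -0.4, -0.9]
grip_width: 0.0235
grasp_force: 25.0
```

Call:
{"op": "apply_moves", "data": {
  "deltas": [0, 0.1, 0, 0, 0, 0, 0.1, 0, -0.04, 0, 40, 0.04, 0, -0.04, 0, 40, 0.04, 0, -0.04, 0, 40, 0.04, 0, -0.04, 0]
}}

```text
time: 5.5
tcp_pos: [0.6053, -0.2058, 0.0335]
tool_rot: [[0.998, 0.057, 0.001], [0.057, -0.998, -0.0], [0.001, 0.0, -1.0]]
contact_force: [-0.3, 0.3, 0.2]
grip_width: 0.0398
grasp_force: 0.0
```

Call:
{"op": "apply_moves", "data": {
  "deltas": [50, -0.1, 0, 0.2, 0, 50, -0.1, 0, 2, 0, 50, -0.5, 0, 4, 0, 50, -0.5, 1, 6, 3, 50, -0.5, 3, 6, 3]
}}

```text
time: 6.0
tcp_pos: [0.5941, -0.1376, 0.1889]
tool_rot: [[0.937, 0.349, 0.008], [0.349, -0.937, -0.004], [0.006, 0.006, -1.0]]
contact_force: [2.1, 0.3, -1.0]
grip_width: 0.05
grasp_force: 0.0
```

Call:
{"op": "apply_moves", "data": {
  "deltas": [50, -3.5, 20.3, 0, 3, 50, -3.5, 20.3, 0, 3, 50, -3.5, 20.3, 0, 3, 50, -3.5, 20.3, 0, 3, 50, -3.5, 20.3, 0, 3]
}}

```text
time: 6.5
tcp_pos: [0.5493, 0.1141, 0.1835]
tool_rot: [[0.783, 0.622, 0.001], [0.622, -0.783, -0.0], [0.001, 0.001, -1.0]]
contact_force: [1.9, 0.1, -0.3]
grip_width: 0.05
grasp_force: 0.0
```

Call:
{"op": "apply_moves", "data": {
  "deltas": [50, -1.8, 10.3, 0, 0, 50, -1.8, 10.3, 0, 0, 50, -1.8, 10.3, 0, 0, 50, -1.8, 10.3, 0, 0, 50, -1.8, 10.3, 0, 0]
}}

```text
time: 7.0
tcp_pos: [0.5063, 0.3604, 0.1835]
tool_rot: [[0.783, 0.622, 0.001], [0.622, -0.783, 0.0], [0.001, 0.0, -1.0]]
contact_force: [1.2, -0.4, 0.1]
grip_width: 0.0501
grasp_force: 0.0
```

Call:
{"op": "apply_moves", "data": {
  "deltas": [50, 0, 0, -1, 0]
}}

```text
time: 7.1
tcp_pos: [0.5048, 0.3669, 0.1608]
tool_rot: [[0.778, 0.628, 0.003], [0.628, -0.778, 0.006], [0.006, -0.003, -1.0]]
contact_force: [1.3, 0.6, -0.5]
grip_width: 0.05
grasp_force: 0.0
```

```bash
cat >> h.py <<'E'
def report():
    s=robot.sense(); R=s['tool_rot']
    print(round(s['time'],2),s['tcp_pos'].round(4),'yaw',round(np.degrees(np.arctan2(R[1,0],R[0,0])),1),'F',s['contact_force'].round(1),round(s['grip_width'],4),round(s['grasp_force'],1))
def see():
    for c in('top','scene'):
        for o in electrodes(c):
            if .3<o[0]<.7 and abs(o[1])<.5: print(c,np.round(o[:6],3))
E
python3 -c "
from h import *
see();report()"
```

```text
top [  0.635   0.287  80.672  18.914 156.854 187.   ]
top [ 6.0400e-01 -2.0800e-01  9.0719e+01  2.2848e+01  3.4420e+00  2.5500e+02]
top [  0.515   0.228  79.278  19.534 135.525 209.   ]
scene [  0.592  -0.212  90.182  23.95    3.545 206.   ]
scene [  0.411   0.228  29.492  24.931 148.936  74.   ]
scene [5.14000e-01 2.30000e-01 8.04660e+01 2.53040e+01 1.36963e+02 2.42000e+02]
scene [ 0.419  0.358 30.685 18.259 19.404 69.   ]
scene [  0.506   0.372  79.264  17.703  38.028 196.   ]
scene [  0.633   0.288  81.773  22.264 159.011 253.   ]
7.2 [0.5052 0.3588 0.1556] yaw 38.6 F [-0.1 -1.5  0.1] 0.0499 0.0
```

Call:
{"op": "apply_moves", "data": {
  "deltas": [50, 0, 0.2, -2, 0, 50, 0, 0.2, -3.4, 0, 50, 0, 0.2, -3.4, 0, 50, 0, 0.2, -3.4, 0]
}}

```text
time: 7.6
tcp_pos: [0.5076, 0.363, 0.0743]
tool_rot: [[0.784, 0.621, 0.0], [0.621, -0.784, -0.0], [0.0, 0.0, -1.0]]
contact_force: [1.3, -0.2, 1.2]
grip_width: 0.0498
grasp_force: 0.0
```

Call:
{"op": "apply_moves", "data": {
  "deltas": [50, -0.05, 0.3, -1.2, 0, 50, -0.05, 0.3, -2.13, 0, 50, -0.05, 0.3, -2.13, 0, 0, -0.05, 0.3, -2.13, 0, 0, -0.05, 0.3, -2.13, 0],
  "squeeze": 25
}}

```text
time: 8.1
tcp_pos: [0.5068, 0.3716, 0.022]
tool_rot: [[0.783, 0.622, 0.002], [0.622, -0.783, 0.002], [0.003, 0.0, -1.0]]
contact_force: [0.2, -0.8, -0.2]
grip_width: 0.0373
grasp_force: 0.0
```

Call:
{"op": "apply_moves", "data": {
  "deltas": [0, 0, 0, 0, 0, 0, 0, 0, 0, 0, 0, 0, 0, 0, 0, 0, 0, 0, 1.5, 0, 0, 0, 0, 3.4, 0]
}}

```text
time: 8.6
tcp_pos: [0.5043, 0.3703, 0.1038]
tool_rot: [[0.783, 0.622, -0.004], [0.622, -0.783, -0.002], [-0.004, -0.001, -1.0]]
contact_force: [0.8, 1.3, 0.1]
grip_width: 0.0182
grasp_force: 25.0
```

Call:
{"op": "apply_moves", "data": {
  "deltas": [0, 0, 0, 2.4, 0, 0, 1.6, -13.8, 2.4, 9.6, 0, 1.6, -13.8, 2.4, 9.6, 0, 1.6, -13.8, 2.4, 9.6, 0, 1.6, -13.8, 2.4, 9.6]
}}

```text
time: 9.1
tcp_pos: [0.5276, 0.1804, 0.1603]
tool_rot: [[0.318, 0.948, 0.0], [0.948, -0.318, -0.0], [-0.0, 0.0, -1.0]]
contact_force: [1.4, -0.8, -3.3]
grip_width: 0.0181
grasp_force: 25.0
```

Call:
{"op": "apply_moves", "data": {
  "deltas": [0, 0.74, -6.19, 0, 4.1, 0, 0.74, -6.19, 0, 4.1, 0, 0.74, -6.19, 0, 4.1, 0, 0.74, -6.19, 0, 4.1, 0, 0.74, -6.19, 0, 4.1]
}}

```text
time: 9.6
tcp_pos: [0.5464, 0.0237, 0.1599]
tool_rot: [[-0.095, 0.995, -0.001], [0.995, 0.095, -0.001], [-0.001, -0.001, -1.0]]
contact_force: [-0.3, 1.3, -1.0]
grip_width: 0.0176
grasp_force: 25.0
```

Call:
{"op": "apply_moves", "data": {
  "deltas": [0, 0, 0, 0, 0]
}}

```text
time: 9.7
tcp_pos: [0.5461, 0.0277, 0.1601]
tool_rot: [[-0.099, 0.995, -0.0], [0.995, 0.099, 0.0], [0.0, -0.0, -1.0]]
contact_force: [-0.3, 1.9, -0.5]
grip_width: 0.0177
grasp_force: 25.0
```

Call:
{"op": "apply_moves", "data": {
  "deltas": [0, 0, 0, -2, 0, 0, 0, 0, -4, 0, 0, 0, 0, -4.3, 0, 26, 0, 0, -4.3, 0, 26, 0, 0, -4.3, 0]
}}

```text
time: 10.2
tcp_pos: [0.5476, 0.0286, 0.0547]
tool_rot: [[-0.101, 0.995, 0.002], [0.995, 0.101, 0.0], [0.0, 0.002, -1.0]]
contact_force: [0.1, -0.7, 1.2]
grip_width: 0.0258
grasp_force: 0.0
```

Call:
{"op": "apply_moves", "data": {
  "deltas": [26, 0, 0, 0, 0, 26, 0, 0, 2, 0, 26, 0, 0, 4, 0, 26, 0, 0, 4.3, 0, 40, 0, 1.5, 4.3, 0]
}}

```text
time: 10.7
tcp_pos: [0.5483, 0.0612, 0.1636]
tool_rot: [[-0.093, 0.996, 0.006], [0.996, 0.093, -0.002], [-0.003, 0.005, -1.0]]
contact_force: [0.4, 1.3, -0.8]
grip_width: 0.0307
grasp_force: 0.0
```

Call:
{"op": "apply_moves", "data": {
  "deltas": [50, -1.3, 6.58, 0, 6.7, 50, -1.3, 6.58, 0, 6.7, 50, -1.3, 6.58, -1, 6.7, 50, -1.3, 6.58, -3, 6.7, 50, -1.3, 6.58, -3.2, 6.7]
}}

```text
time: 11.2
tcp_pos: [0.5121, 0.2319, 0.0785]
tool_rot: [[-0.725, 0.689, -0.001], [0.689, 0.725, 0.0], [0.001, -0.001, -1.0]]
contact_force: [-0.6, -0.9, 0.2]
grip_width: 0.0502
grasp_force: 0.0
```

Call:
{"op": "apply_moves", "data": {
  "deltas": [50, 0, 0, -0.5, 0, 50, 0, 0, -0.5, 0]
}}

```text
time: 11.4
tcp_pos: [0.5139, 0.229, 0.0673]
tool_rot: [[-0.716, 0.698, -0.001], [0.698, 0.716, -0.001], [-0.0, -0.001, -1.0]]
contact_force: [0.0, -0.4, 0.3]
grip_width: 0.0499
grasp_force: 0.0
```

```bash
python3 -c "
from h import *
see();report()"
```

```text
top [ 6.0400e-01 -2.0800e-01  9.0719e+01  2.2848e+01  3.4420e+00  2.5500e+02]
top [5.4700e-01 3.0000e-02 7.8903e+01 1.6588e+01 9.6224e+01 1.7200e+02]
top [  0.399   0.343  81.226  18.393  31.164 204.   ]
top [  0.394   0.245  79.188  19.073 136.862 215.   ]
scene [  0.592  -0.212  90.182  23.95    3.53  207.   ]
scene [5.4000e-01 2.5000e-02 7.0390e+01 1.6942e+01 9.4746e+01 1.4300e+02]
scene [  0.387   0.252  65.536  26.635 141.063 190.   ]
scene [  0.396   0.344  83.839  18.307  30.883 198.   ]
scene [  0.526   0.217  43.385  23.007 143.686 116.   ]
scene [  0.633   0.288  81.026  19.777 158.128 225.   ]
11.5 [0.5147 0.2292 0.0688] yaw 135.7 F [-0.1  0.1  0.2] 0.0499 0.0
```

Call:
{"op": "apply_moves", "data": {
  "deltas": [50, 0, 0, -1.5, 0, 50, 0, 0, -1.87, 0, 0, 0, 0, -1.87, 0, 0, 0, 0, -1.87, 0, 0, 0, 0, -1.87, 0]
}}

```text
time: 12.0
tcp_pos: [0.5145, 0.2299, 0.0222]
tool_rot: [[-0.718, 0.696, 0.002], [0.696, 0.718, 0.001], [-0.001, 0.001, -1.0]]
contact_force: [0.0, 0.2, 0.2]
grip_width: 0.0295
grasp_force: 0.0
```

Call:
{"op": "apply_moves", "data": {
  "deltas": [0, 0, 0, 0, 0, 0, 0, 0, 0, 0, 0, 0, 0, 2, 0, 0, 0, 0, 4, 0, 0, 0, 0, 5.8, 0]
}}

```text
time: 12.5
tcp_pos: [0.5134, 0.2298, 0.1681]
tool_rot: [[-0.719, 0.695, -0.0], [0.695, 0.719, 0.0], [0.0, 0.0, -1.0]]
contact_force: [0.2, 0.8, -1.8]
grip_width: 0.0179
grasp_force: 25.0
```

Call:
{"op": "apply_moves", "data": {
  "deltas": [0, 2.22, -8.04, 0, -6.6, 0, 2.22, -8.04, 0, -6.6, 0, 2.22, -8.04, 0, -6.6, 0, 2.22, -8.04, 0, -6.6, 0, 2.22, -8.04, 0, -6.6]
}}

```text
time: 13.0
tcp_pos: [0.5702, 0.0219, 0.1657]
tool_rot: [[-0.097, 0.995, -0.0], [0.995, 0.097, -0.002], [-0.002, -0.0, -1.0]]
contact_force: [-0.1, 0.3, -3.1]
grip_width: 0.0177
grasp_force: 25.0
```

Call:
{"op": "apply_moves", "data": {
  "deltas": [0, 0, 0, 0, 0]
}}

```text
time: 13.1
tcp_pos: [0.5695, 0.0267, 0.1658]
tool_rot: [[-0.105, 0.994, -0.0], [0.994, 0.105, -0.001], [-0.001, -0.0, -1.0]]
contact_force: [-0.4, 0.8, -0.9]
grip_width: 0.0178
grasp_force: 25.0
```

Call:
{"op": "apply_moves", "data": {
  "deltas": [0, 0, 0, -2, 0, 0, 0, 0, -4, 0, 0, 0, 0, -4.5, 0, 26, 0, 0, -4.5, 0, 26, 0, 0, -4.5, 0]
}}

```text
time: 13.6
tcp_pos: [0.5704, 0.0297, 0.0553]
tool_rot: [[-0.112, 0.994, 0.002], [0.994, 0.112, 0.001], [0.0, 0.002, -1.0]]
contact_force: [0.3, 1.1, 0.8]
grip_width: 0.0254
grasp_force: 0.0
```

Call:
{"op": "apply_moves", "data": {
  "deltas": [26, 0, 0, 0, 0, 26, 0, 0, 2, 0, 26, 0, 0, 4.3, 0, 40, 0, 1, 4.3, 1.4, 50, 0, 3, 4.3, 2.8]
}}

```text
time: 14.1
tcp_pos: [0.5715, 0.1012, 0.1649]
tool_rot: [[-0.393, 0.92, 0.006], [0.92, 0.393, -0.002], [-0.004, 0.005, -1.0]]
contact_force: [1.0, -0.1, -0.2]
grip_width: 0.0384
grasp_force: 0.0
```

Call:
{"op": "apply_moves", "data": {
  "deltas": [50, 2.58, 7.38, 0, 7.4, 50, 2.58, 7.38, 0, 7.4, 50, 2.58, 7.38, -1, 7.4, 50, 2.58, 7.38, -3.2, 7.4, 50, 2.58, 7.38, -3.2, 7.4]
}}

```text
time: 14.6
tcp_pos: [0.634, 0.2908, 0.0807]
tool_rot: [[-0.917, 0.398, 0.001], [0.398, 0.917, 0.001], [-0.001, 0.001, -1.0]]
contact_force: [0.1, -0.7, 0.1]
grip_width: 0.05
grasp_force: 0.0
```

Call:
{"op": "apply_moves", "data": {
  "deltas": [50, 0, 0, -0.5, 0, 50, 0, 0, -0.5, 0]
}}

```text
time: 14.8
tcp_pos: [0.6335, 0.2877, 0.0679]
tool_rot: [[-0.913, 0.407, -0.001], [0.407, 0.913, -0.001], [0.001, -0.001, -1.0]]
contact_force: [-0.4, -0.5, -0.5]
grip_width: 0.0499
grasp_force: 0.0
```

```bash
python3 -c "
from h import *
see();report()"
```

```text
top [ 6.0400e-01 -2.0800e-01  9.0768e+01  2.2785e+01  3.5690e+00  2.5400e+02]
top [  0.399   0.343  81.226  18.393  31.164 204.   ]
top [  0.394   0.245  79.188  19.073 136.862 215.   ]
scene [  0.592  -0.212  90.182  23.95    3.53  207.   ]
scene [5.4000e-01 2.5000e-02 7.0390e+01 1.6942e+01 9.5024e+01 1.4200e+02]
scene [  0.396   0.344  83.839  18.307  30.883 198.   ]
scene [  0.647   0.283  51.505  19.378 159.359 137.   ]
14.9 [0.6347 0.2873 0.0703] yaw 155.9 F [0.2 0.  0.5] 0.0497 0.0
```

Call:
{"op": "apply_moves", "data": {
  "deltas": [50, 0, 0, -1.5, 0, 50, 0, 0, -1.95, 0, 0, 0, 0, -1.95, 0, 0, 0, 0, -1.95, 0, 0, 0, 0, -1.95, 0]
}}

```text
time: 15.4
tcp_pos: [0.6345, 0.2884, 0.0213]
tool_rot: [[-0.914, 0.406, 0.002], [0.406, 0.914, 0.001], [-0.001, 0.001, -1.0]]
contact_force: [0.5, -0.1, -0.3]
grip_width: 0.0295
grasp_force: 0.0
```

Call:
{"op": "apply_moves", "data": {
  "deltas": [0, 0, 0, 0, 0, 0, 0, 0, 0, 0, 0, 0, 0, 2, 0, 0, 0, 0, 4, -1.2, 0, 0, 0, 5.8, -2.4]
}}

```text
time: 15.9
tcp_pos: [0.6336, 0.2883, 0.1669]
tool_rot: [[-0.782, 0.623, -0.0], [0.623, 0.782, 0.001], [0.001, 0.0, -1.0]]
contact_force: [0.3, -0.4, -2.3]
grip_width: 0.0179
grasp_force: 25.0
```

Call:
{"op": "apply_moves", "data": {
  "deltas": [0, -3.52, -10.47, 0, -7.57, 0, -3.52, -10.47, 0, -7.57, 0, -3.52, -10.47, 0, -7.57, 0, -3.52, -10.47, 0, -7.57, 0, -3.52, -10.47, 0, -7.57]
}}

```text
time: 16.4
tcp_pos: [0.5531, 0.0494, 0.1648]
tool_rot: [[-0.145, 0.989, 0.0], [0.989, 0.145, -0.0], [-0.0, 0.0, -1.0]]
contact_force: [1.5, 0.1, -1.4]
grip_width: 0.0178
grasp_force: 25.0
```

Call:
{"op": "apply_moves", "data": {
  "deltas": [0, -0.32, -0.98, 0, -0.35, 0, -0.32, -0.98, 0, -0.35, 0, -0.32, -0.98, -1.5, -0.35, 0, -0.32, -0.98, -3.5, -0.35, 0, -0.32, -0.98, -4.1, -0.35]
}}

```text
time: 16.9
tcp_pos: [0.544, 0.0272, 0.0586]
tool_rot: [[-0.117, 0.993, -0.005], [0.993, 0.117, 0.0], [0.001, -0.005, -1.0]]
contact_force: [0.2, 0.5, -2.2]
grip_width: 0.0176
grasp_force: 25.0
```

Call:
{"op": "apply_moves", "data": {
  "deltas": [26, 0, 0, 0, 0, 26, 0, 0, 0, 0, 26, 0, 0, 0, 0, 26, 0, 0, 2, 0, 26, 0, 0, 4.1, 0]
}}

```text
time: 17.4
tcp_pos: [0.5458, 0.027, 0.1643]
tool_rot: [[-0.116, 0.993, -0.001], [0.993, 0.116, 0.001], [0.001, -0.001, -1.0]]
contact_force: [0.8, -0.2, 0.2]
grip_width: 0.026
grasp_force: 0.0
```

```bash
python3 -c "
from h import *
see();report()"
```

```text
top [ 6.0400e-01 -2.0800e-01  9.0768e+01  2.2785e+01  3.5690e+00  2.5400e+02]
top [  0.399   0.343  81.226  18.393  31.164 204.   ]
top [  0.394   0.245  79.188  19.073 136.862 215.   ]
scene [  0.592  -0.212  90.182  23.95    3.545 206.   ]
scene [5.3500e-01 2.1000e-02 7.7548e+01 2.9091e+01 9.6146e+01 2.5000e+02]
scene [  0.393   0.247  82.247  26.635 138.284 237.   ]
scene [  0.396   0.344  83.839  18.307  30.883 198.   ]
17.5 [0.5494 0.0274 0.1695] yaw 96.6 F [-0.2  1.1 -1. ] 0.0259 0.0
```

Call:
{"op": "apply_moves", "data": {
  "deltas": [50, -6.08, 8.74, 0, 6.8, 50, -6.08, 8.74, 0, 6.8, 50, -6.08, 8.74, 0, 6.8, 50, -6.08, 8.74, 0, 6.8, 50, -6.08, 8.74, 0, 6.8]
}}

```text
time: 18.0
tcp_pos: [0.4025, 0.2333, 0.1634]
tool_rot: [[-0.74, 0.672, 0.003], [0.672, 0.74, -0.0], [-0.002, 0.002, -1.0]]
contact_force: [0.7, 0.5, -0.3]
grip_width: 0.0499
grasp_force: 0.0
```

Call:
{"op": "apply_moves", "data": {
  "deltas": [50, -0.37, 0.53, -2, 0, 50, -0.37, 0.53, -3.8, 0, 50, -0.37, 0.53, -3.8, 0, 50, -0.37, 0.53, -3.8, 0]
}}

```text
time: 18.4
tcp_pos: [0.3944, 0.2455, 0.0685]
tool_rot: [[-0.737, 0.676, -0.0], [0.676, 0.737, -0.0], [0.0, -0.0, -1.0]]
contact_force: [0.7, 0.7, 0.1]
grip_width: 0.0496
grasp_force: 0.0
```

```bash
python3 -c "
from h import *
see();report()"
```

```text
top [ 6.0400e-01 -2.0800e-01  9.0768e+01  2.2785e+01  3.5690e+00  2.5400e+02]
top [5.5700e-01 3.0000e-02 8.2212e+01 3.7227e+01 9.5833e+01 3.7600e+02]
scene [  0.592  -0.212  90.182  23.95    3.53  207.   ]
scene [5.3500e-01 2.1000e-02 7.7658e+01 2.8074e+01 9.6316e+01 2.4200e+02]
scene [  0.404   0.237  51.879  24.48  144.744 119.   ]
scene [  0.396   0.344  83.839  18.307  31.202 193.   ]
18.5 [0.3956 0.2455 0.0695] yaw 137.4 F [-0.2 -0.2  0.3] 0.0498 0.0
```

Call:
{"op": "apply_moves", "data": {
  "deltas": [50, 0, 0, -1.5, 0, 50, 0, 0, -1.93, 0, 0, 0, 0, -1.93, 0, 0, 0, 0, -1.93, 0, 0, 0, 0, -1.93, 0]
}}

```text
time: 19.0
tcp_pos: [0.3948, 0.2455, 0.0201]
tool_rot: [[-0.736, 0.677, 0.001], [0.677, 0.736, 0.001], [-0.001, 0.001, -1.0]]
contact_force: [-0.0, 0.3, 0.0]
grip_width: 0.0295
grasp_force: 0.0
```

Call:
{"op": "apply_moves", "data": {
  "deltas": [0, 0, 0, 0, 0, 0, 0, 0, 0, 0, 0, 0, 0, 2, 0, 0, 0, 0, 4, 0, 0, 0, 0, 5.8, 0]
}}

```text
time: 19.5
tcp_pos: [0.3935, 0.2453, 0.1658]
tool_rot: [[-0.737, 0.676, -0.001], [0.676, 0.737, 0.0], [0.001, -0.001, -1.0]]
contact_force: [0.6, 0.6, -0.9]
grip_width: 0.0178
grasp_force: 25.0
```

Call:
{"op": "apply_moves", "data": {
  "deltas": [0, 7.04, -8.69, 0, -6.8, 0, 7.04, -8.69, 0, -6.8, 0, 7.04, -8.69, 0, -6.8, 0, 7.04, -8.69, 0, -6.8, 0, 7.04, -8.69, 0, -6.8]
}}

```text
time: 20.0
tcp_pos: [0.5524, 0.0489, 0.1641]
tool_rot: [[-0.109, 0.994, 0.0], [0.994, 0.109, -0.0], [-0.0, 0.0, -1.0]]
contact_force: [1.9, 1.3, -0.6]
grip_width: 0.0181
grasp_force: 25.0
```

Call:
{"op": "apply_moves", "data": {
  "deltas": [0, 0.73, -0.91, 0, 0, 0, 0.73, -0.91, 0, 0, 0, 0.73, -0.91, 0, 0]
}}

```text
time: 20.3
tcp_pos: [0.5695, 0.0282, 0.1636]
tool_rot: [[-0.115, 0.993, -0.001], [0.993, 0.115, 0.001], [0.001, -0.001, -1.0]]
contact_force: [-0.7, -0.2, -0.9]
grip_width: 0.018
grasp_force: 25.0
```

Call:
{"op": "apply_moves", "data": {
  "deltas": [0, 0, 0, -2, 0, 0, 0, 0, -3.9, 0, 0, 0, 0, -3.98, 0, 26, 0, 0, -3.98, 0, 26, 0, 0, -3.98, 0]
}}

```text
time: 20.8
tcp_pos: [0.5709, 0.0289, 0.0669]
tool_rot: [[-0.116, 0.993, 0.003], [0.993, 0.116, 0.0], [-0.0, 0.003, -1.0]]
contact_force: [-0.5, -0.0, 1.1]
grip_width: 0.0261
grasp_force: 0.0
```

Call:
{"op": "apply_moves", "data": {
  "deltas": [26, 0, 0, 0, 0, 26, 0, 0, 2, 0, 26, 0, 0, 4, 0, 26, 0, 0, 4, -1.2, 50, 0, 0, 4, -2.4]
}}

```text
time: 21.3
tcp_pos: [0.5709, 0.0281, 0.1675]
tool_rot: [[0.14, 0.99, 0.005], [0.99, -0.14, -0.0], [0.0, 0.005, -1.0]]
contact_force: [-0.3, 0.2, -0.8]
grip_width: 0.0309
grasp_force: 0.0
```

Call:
{"op": "apply_moves", "data": {
  "deltas": [50, -6.88, 12.6, 0, -8.5, 50, -6.88, 12.6, 0, -8.5, 50, -6.88, 12.6, 0, -8.5, 50, -6.88, 12.6, 0, -8.5, 50, -6.88, 12.6, 0, -8.5]
}}

```text
time: 21.8
tcp_pos: [0.4599, 0.2312, 0.166]
tool_rot: [[0.736, 0.677, 0.002], [0.677, -0.736, 0.001], [0.002, 0.001, -1.0]]
contact_force: [0.8, 0.9, -0.1]
grip_width: 0.0499
grasp_force: 0.0
```

```bash
python3 -c "
from h import *
see();report()"
```

```text
top [ 6.0400e-01 -2.0800e-01  9.0719e+01  2.2848e+01  3.4420e+00  2.5500e+02]
top [5.6000e-01 3.0000e-02 8.2241e+01 4.2647e+01 9.6284e+01 4.3000e+02]
top [  0.398   0.342  77.957  18.348  36.058 160.   ]
scene [  0.592  -0.212  90.182  23.95    3.53  207.   ]
scene [5.3500e-01 2.1000e-02 7.7548e+01 2.9091e+01 9.6061e+01 2.5100e+02]
scene [  0.396   0.344  83.839  18.307  30.883 198.   ]
21.9 [0.458  0.235  0.1663] yaw 43.0 F [ 0.5 -0.9  0.5] 0.0501 0.0
```

Call:
{"op": "apply_moves", "data": {
  "deltas": [50, -2.4, 4.38, 0, -2, 50, -2.4, 4.38, -1, -2, 50, -2.4, 4.38, -3, -2, 50, -2.4, 4.38, -3.9, -2, 50, -2.4, 4.38, -3.9, -2]
}}

```text
time: 22.4
tcp_pos: [0.3984, 0.3387, 0.0643]
tool_rot: [[0.856, 0.517, -0.004], [0.517, -0.856, -0.002], [-0.005, -0.0, -1.0]]
contact_force: [0.6, -1.0, 0.6]
grip_width: 0.0498
grasp_force: 0.0
```

Call:
{"op": "apply_moves", "data": {
  "deltas": [50, 0, 0, 0, 0, 50, 0, 0, 0, 0]
}}

```text
time: 22.6
tcp_pos: [0.4023, 0.3388, 0.0692]
tool_rot: [[0.859, 0.513, 0.003], [0.513, -0.859, 0.002], [0.003, -0.0, -1.0]]
contact_force: [0.2, 0.0, 0.7]
grip_width: 0.0501
grasp_force: 0.0
```

Call:
{"op": "apply_moves", "data": {
  "deltas": [50, -0.18, 0.15, -1.5, 0, 50, -0.18, 0.15, -1.93, 0, 0, -0.18, 0.15, -1.93, 0, 0, -0.18, 0.15, -1.93, 0, 0, -0.18, 0.15, -1.93, 0]
}}

```text
time: 23.1
tcp_pos: [0.3969, 0.3429, 0.0199]
tool_rot: [[0.858, 0.513, 0.001], [0.513, -0.858, 0.001], [0.002, -0.0, -1.0]]
contact_force: [-0.5, -0.0, 1.0]
grip_width: 0.0294
grasp_force: 0.0
```

Call:
{"op": "apply_moves", "data": {
  "deltas": [0, 0, 0, 0, 0, 0, 0, 0, 0, 0, 0, 0, 0, 2, 0, 0, 0, 0, 4, 1.2, 0, 0, 0, 5.8, 2.4]
}}

```text
time: 23.6
tcp_pos: [0.3957, 0.3426, 0.1658]
tool_rot: [[0.699, 0.715, 0.0], [0.715, -0.699, -0.0], [0.0, 0.0, -1.0]]
contact_force: [-0.2, 0.1, -1.9]
grip_width: 0.0181
grasp_force: 25.0
```

Call:
{"op": "apply_moves", "data": {
  "deltas": [0, 6.42, -12.62, 0, 8.47, 0, 6.42, -12.62, 0, 8.47, 0, 6.42, -12.62, 0, 8.47, 0, 6.42, -12.62, 0, 8.47, 0, 6.42, -12.62, 0, 8.47]
}}

```text
time: 24.1
tcp_pos: [0.4961, 0.1473, 0.1639]
tool_rot: [[0.121, 0.993, 0.0], [0.993, -0.121, -0.0], [-0.0, 0.0, -1.0]]
contact_force: [0.8, 1.0, -1.6]
grip_width: 0.0181
grasp_force: 25.0
```

```bash
python3 -c "
from h import *
see();report()"
```

```text
top [ 6.0400e-01 -2.0800e-01  9.0768e+01  2.2785e+01  3.5690e+00  2.5400e+02]
top [5.6000e-01 3.0000e-02 8.2241e+01 4.2647e+01 9.6593e+01 4.3100e+02]
scene [  0.592  -0.212  90.182  23.95    3.545 206.   ]
scene [  0.422   0.128  50.231  20.394  68.954 103.   ]
scene [5.3500e-01 2.1000e-02 7.7548e+01 2.9091e+01 9.6095e+01 2.5300e+02]
24.2 [0.4979 0.143  0.1633] yaw 82.7 F [-1.   0.1 -2.4] 0.0175 25.0
```

Call:
{"op": "apply_moves", "data": {
  "deltas": [0, 2.42, -4.68, 0, 2.23, 0, 2.42, -4.68, 0, 2.23, 0, 2.42, -4.68, 0, 2.23, 0, 2.42, -4.68, 0, 2.23, 0, 2.42, -4.68, 0, 2.23]
}}

```text
time: 24.7
tcp_pos: [0.556, 0.0318, 0.1634]
tool_rot: [[-0.104, 0.995, -0.001], [0.995, 0.104, 0.0], [0.0, -0.001, -1.0]]
contact_force: [-0.4, 0.6, -2.0]
grip_width: 0.0177
grasp_force: 25.0
```

Call:
{"op": "apply_moves", "data": {
  "deltas": [0, 0, 0, -2, 0, 0, 0, 0, -3.2, 0, 0, 0, 0, -3.2, 0, 26, 0, 0, -3.2, 0, 26, 0, 0, -3.2, 0]
}}

```text
time: 25.2
tcp_pos: [0.5571, 0.0328, 0.0856]
tool_rot: [[-0.107, 0.994, 0.002], [0.994, 0.107, 0.0], [-0.0, 0.002, -1.0]]
contact_force: [0.3, 0.4, -0.4]
grip_width: 0.0257
grasp_force: 0.0
```

Call:
{"op": "apply_moves", "data": {
  "deltas": [26, 0, 0, 0, 0, 26, 0, 0, 2, 0, 26, 0, 0, 4, 0, 26, 0, 0, 4, -1.2, 50, 0, -2, 4, -2.4]
}}

```text
time: 25.7
tcp_pos: [0.5573, -0.0126, 0.1868]
tool_rot: [[0.141, 0.99, 0.005], [0.99, -0.141, 0.002], [0.002, 0.005, -1.0]]
contact_force: [0.8, -0.6, -0.5]
grip_width: 0.031
grasp_force: 0.0
```

Call:
{"op": "apply_moves", "data": {
  "deltas": [75, -5.47, -5.96, 0, -12.6, 75, -5.47, -5.96, 0, -12.6, 75, -5.47, -5.96, 0, -12.6, 75, -5.47, -5.96, 0, -12.6, 75, -5.47, -5.96, 0, -12.6]
}}

```text
time: 26.2
tcp_pos: [0.416, -0.1712, 0.1846]
tool_rot: [[0.788, 0.616, 0.0], [0.616, -0.788, -0.002], [-0.001, 0.002, -1.0]]
contact_force: [1.2, 1.2, -0.2]
grip_width: 0.0708
grasp_force: 0.0
```

Call:
{"op": "apply_moves", "data": {
  "deltas": [75, 0, 0, 0, -5.4, 75, 0, 0, 0, -5.4, 75, 0, 0, 0, -5.4, 75, 0, 0, 0, -5.4, 75, 0, 0, 0, -5.4]
}}

```text
time: 26.7
tcp_pos: [0.4198, -0.1669, 0.1845]
tool_rot: [[0.994, 0.108, 0.002], [0.108, -0.994, -0.001], [0.001, 0.001, -1.0]]
contact_force: [0.5, -0.4, 0.4]
grip_width: 0.0749
grasp_force: 0.0
```

```bash
python3 -c "
from h import *
report();save('top','t3.png');save('scene','s3.png')
c=cv2.imread('pics/t3.png')[165:325,275:475]; d=cv2.imread('pics/s3.png')[150:310,190:390]
cv2.imwrite('pics/c3.png',cv2.resize(np.hstack([c,d]),None,fx=2,fy=2,interpolation=cv2.INTER_CUBIC))"
```

```text
26.7 [ 0.4198 -0.1669  0.1845] yaw 6.2 F [ 0.5 -0.4  0.4] 0.0749 0.0
```

View pics/c3.png

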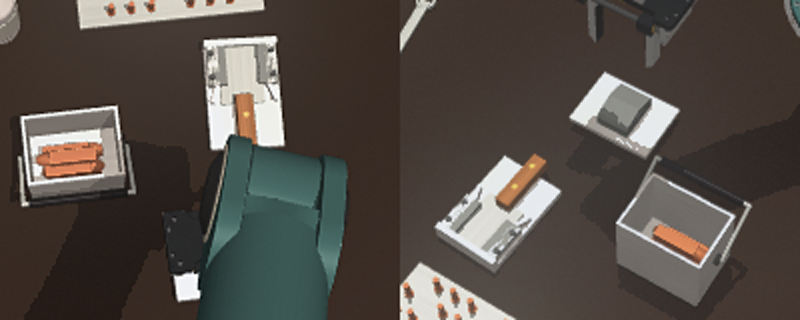

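Call:
{"op": "apply_moves", "data": {
  "deltas": [75, 0.03, 0.04, -2, 0, 75, 0.03, 0.04, -4, 0, 75, 0.03, 0.04, -5.3, 0, 75, 0.03, 0.04, -5.64, 0, 75, 0.03, 0.04, -5.64, 0]
}}

```text
time: 27.3
tcp_pos: [0.42, -0.1658, 0.0424]
tool_rot: [[0.994, 0.112, -0.001], [0.112, -0.994, 0.001], [-0.001, -0.001, -1.0]]
contact_force: [-0.4, -0.5, 0.4]
grip_width: 0.0752
grasp_force: 0.0
```

Call:
{"op": "apply_moves", "data": {
  "deltas": [40, 0, 0, 0, 0, 40, 0, 0, 0, 0, 40, 0, 0, 0, 0, 40, 0, 0, 0, 0, 40, 0, 0, 0, 0],
  "squeeze": 35
}}

```text
time: 27.8
tcp_pos: [0.4207, -0.1663, 0.0435]
tool_rot: [[0.994, 0.11, 0.001], [0.11, -0.994, -0.001], [0.001, 0.001, -1.0]]
contact_force: [-2.7, 0.2, 13.0]
grip_width: 0.0498
grasp_force: 35.0
```

Call:
{"op": "apply_moves", "data": {
  "deltas": [40, 0, 0, 0.5, 0, 40, 0, 0, 2, 0, 40, 0, 0, 4, 0, 40, 0, 0, 6, 0, 40, 0, 0, 6, 0]
}}

```text
time: 28.3
tcp_pos: [0.4225, -0.1666, 0.199]
tool_rot: [[0.994, 0.111, 0.008], [0.111, -0.994, -0.004], [0.008, 0.005, -1.0]]
contact_force: [-0.5, -0.5, -3.7]
grip_width: 0.0495
grasp_force: 35.0
```

Call:
{"op": "apply_moves", "data": {
  "deltas": [40, 0, 0, 0, 0]
}}

```text
time: 28.4
tcp_pos: [0.4202, -0.1662, 0.1939]
tool_rot: [[0.994, 0.11, 0.002], [0.11, -0.994, -0.001], [0.002, 0.001, -1.0]]
contact_force: [-0.6, -0.4, -3.4]
grip_width: 0.0496
grasp_force: 35.0
```

```bash
python3 -c "
from h import *
report();save('top','t4.png');save('scene','s4.png')
d=cv2.imread('pics/s4.png')[130:280,240:400]
cv2.imwrite('pics/c4.png',cv2.resize(d,None,fx=4,fy=4,interpolation=cv2.INTER_CUBIC))"
```

```text
28.4 [ 0.4202 -0.1662  0.1939] yaw 6.3 F [-0.6 -0.4 -3.4] 0.0496 35.0
```

View pics/c4.png

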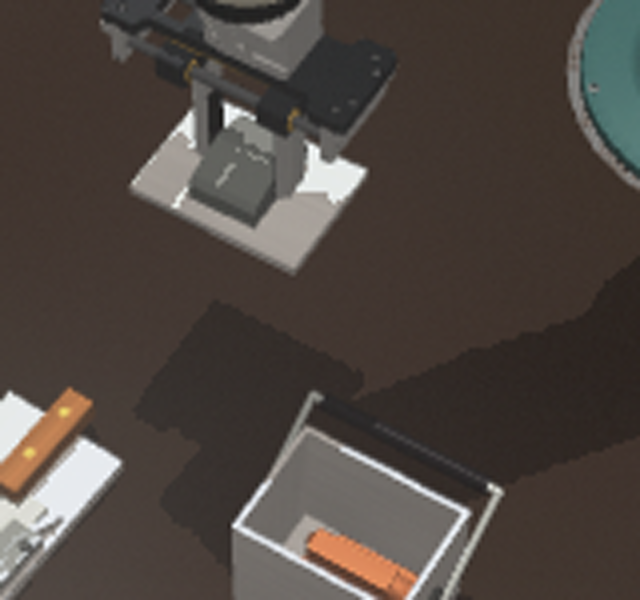

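```bash
python3 - <<'E'
from fit import *
def S4(p): return ((p[0]+.5)/4-.5+240,(p[1]+.5)/4-.5+130)
z=.1727
b=[((132,184),(.047,-.064,z)),((295,269),(.047,.064,z)),((367,172),(-.047,.064,z))]
x,r=fit([('scene',S4(p),l) for p,l in b],[.42,-.166,.11]);print(x,np.degrees(x[2]),r.round(1))
# canister rim from same picture
z=.112
b=[((233,525),(.045,-.062,z)),((312,430),(-.045,-.062,z)),((470,513),(-.045,.062,z))]
x,r=fit([('scene',S4(p),l) for p,l in b],[.558,.027,.11]);print(x,np.degrees(x[2]),r.round(1))
E
```

```text
[ 0.42044709 -0.16184011  0.10138803] 5.809106176420026 [-0.4  0.1 -0.1 -0.   0.6 -0.1]
[0.55825232 0.0303179  0.08809992] 5.047753369535148 [-0.   0.2 -0.7 -1.2  0.7  0.6]
```

Call:
{"op": "apply_moves", "data": {
  "deltas": [40, 5.5, 7.72, 0, 0, 40, 5.5, 7.72, 0, 0, 40, 5.5, 7.72, 0, 0, 40, 5.5, 7.72, 0, 0, 40, 5.5, 7.72, 0, 0]
}}

```text
time: 29.0
tcp_pos: [0.558, 0.0301, 0.1909]
tool_rot: [[0.994, 0.112, -0.003], [0.112, -0.994, 0.001], [-0.002, -0.002, -1.0]]
contact_force: [-0.5, 0.4, -2.0]
grip_width: 0.0494
grasp_force: 35.0
```

Call:
{"op": "apply_moves", "data": {
  "deltas": [40, 0, 0, -0.5, 0, 40, 0, 0, -0.8, 0, 40, 0, 0, -0.8, 0]
}}

```text
time: 29.3
tcp_pos: [0.5561, 0.026, 0.1704]
tool_rot: [[0.994, 0.109, -0.004], [0.109, -0.994, -0.0], [-0.004, -0.0, -1.0]]
contact_force: [-0.5, 0.4, -2.2]
grip_width: 0.0497
grasp_force: 35.0
```

```bash
python3 -c "
from h import *
report();save('scene','s5.png')
d=cv2.imread('pics/s5.png')[190:310,280:400]
cv2.imwrite('pics/c5.png',cv2.resize(d,None,fx=5,fy=5,interpolation=cv2.INTER_CUBIC))"
```

```text
29.3 [0.5561 0.026  0.1704] yaw 6.3 F [-0.5  0.4 -2.2] 0.0497 35.0
```

View pics/c5.png

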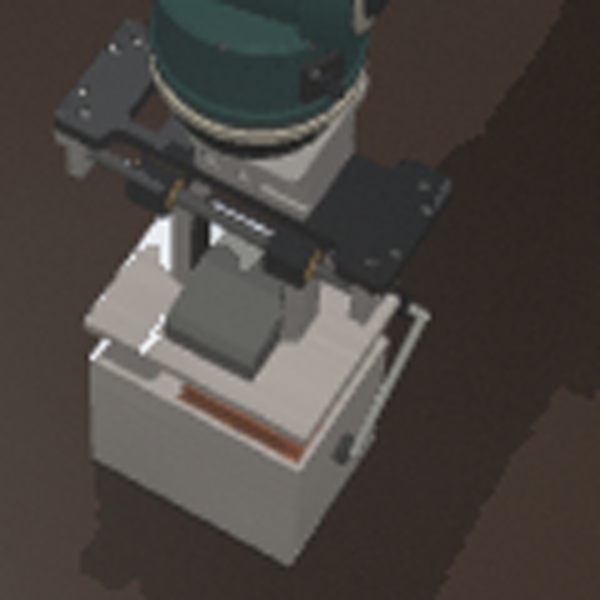

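Call:
{"op": "apply_moves", "data": {
  "deltas": [40, 0, 0, -0.2, 0, 40, 0, 0, -0.4, 0, 40, 0, 0, -0.6, 0, 40, 0, 0, -0.7, 0, 40, 0, 0, -0.7, 0]
}}

```text
time: 29.85
tcp_pos: [0.5574, 0.0269, 0.1547]
tool_rot: [[0.994, 0.11, -0.001], [0.11, -0.994, 0.0], [-0.001, -0.0, -1.0]]
contact_force: [0.0, 0.1, -2.3]
grip_width: 0.0495
grasp_force: 35.0
```

Call:
{"op": "apply_moves", "data": {
  "deltas": [40, 0, 0, -0.15, 0, 40, 0, 0, -0.3, 0, 40, 0, 0, -0.42, 0, 40, 0, 0, -0.5, 0, 40, 0, 0, -0.5, 0]
}}

```text
time: 30.35
tcp_pos: [0.5575, 0.027, 0.1422]
tool_rot: [[0.994, 0.11, -0.001], [0.11, -0.994, 0.0], [-0.0, -0.0, -1.0]]
contact_force: [-0.1, 0.4, -2.9]
grip_width: 0.0498
grasp_force: 35.0
```

Call:
{"op": "apply_moves", "data": {
  "deltas": [40, 0, 0, -0.04, 0, 40, 0, 0, -0.08, 0, 40, 0, 0, -0.1, 0, 40, 0, 0, -0.1, 0, 40, 0, 0, -0.1, 0]
}}

```text
time: 30.85
tcp_pos: [0.5578, 0.0271, 0.1415]
tool_rot: [[0.994, 0.11, 0.001], [0.11, -0.994, -0.0], [0.001, 0.001, -1.0]]
contact_force: [-10.4, -0.3, 22.7]
grip_width: 0.0497
grasp_force: 35.0
```

Call:
{"op": "apply_moves", "data": {
  "deltas": [70, 0, 0, 0, 0, 70, 0, 0, 0, 0, 70, 0, 0, 0, 0, 70, 0, 0, 0.5, 0, 70, 0, 0, 2, 0]
}}

```text
time: 31.35
tcp_pos: [0.5561, 0.0269, 0.1888]
tool_rot: [[0.994, 0.11, -0.005], [0.11, -0.994, 0.001], [-0.005, -0.001, -1.0]]
contact_force: [0.1, 0.2, 1.0]
grip_width: 0.0696
grasp_force: 0.0
```

Call:
{"op": "apply_moves", "data": {
  "deltas": [0, -4.57, -0.5, 0, 0, 0, -4.57, -0.5, 0, 0, 0, -4.57, -0.5, 0, 0, 0, -4.57, -0.5, -1.5, 0, 0, -4.57, -0.5, -3, 0]
}}

```text
time: 31.85
tcp_pos: [0.4443, 0.0141, 0.116]
tool_rot: [[0.994, 0.11, 0.004], [0.11, -0.994, -0.001], [0.004, 0.001, -1.0]]
contact_force: [1.6, -0.2, -0.5]
grip_width: 0.0337
grasp_force: 0.0
```

Call:
{"op": "apply_moves", "data": {
  "deltas": [0, 0, 0, 0, 0, 0, 0, 0, 0, 0, 0, 0, 0, 0, 0]
}}

```text
time: 32.15
tcp_pos: [0.4444, 0.0147, 0.1168]
tool_rot: [[0.994, 0.11, 0.002], [0.11, -0.994, 0.0], [0.002, 0.0, -1.0]]
contact_force: [-0.6, 1.2, -0.1]
grip_width: 0.0094
grasp_force: 0.0
```

```bash
python3 -c "
from h import *
report();save('scene','s6.png');save('top','t6.png')
d=cv2.imread('pics/s6.png')[190:310,280:380];c=cv2.imread('pics/t6.png')[170:290,280:380]
cv2.imwrite('pics/c6.png',cv2.resize(np.hstack([d,c]),None,fx=4,fy=4,interpolation=cv2.INTER_CUBIC))"
```

```text
32.15 [0.4444 0.0147 0.1168] yaw 6.3 F [-0.6  1.2 -0.1] 0.0094 0.0
```

View pics/c6.png

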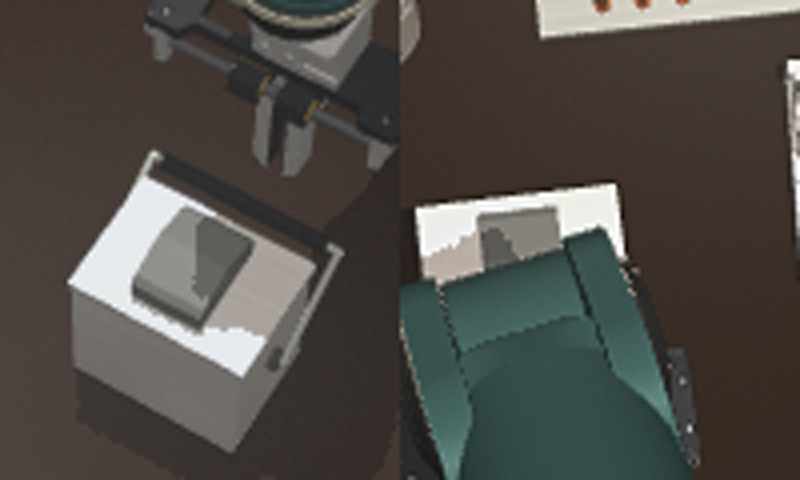

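Call:
{"op": "apply_moves", "data": {
  "deltas": [0, 0, 0, -0.35, 0, 0, 0.8, 0.09, -0.35, 0, 0, 1.09, 0.12, -0.35, 0, 0, 1.5, 0.16, 0.35, 0, 0, 1.83, 0.2, 0.73, 0]
}}

```text
time: 32.75
tcp_pos: [0.4892, 0.0196, 0.1339]
tool_rot: [[0.994, 0.11, -0.001], [0.11, -0.994, 0.0], [-0.001, -0.0, -1.0]]
contact_force: [-3.1, -0.2, 0.2]
grip_width: 0.0002
grasp_force: 1.4
```

Call:
{"op": "apply_moves", "data": {
  "deltas": [0, 0.37, 0.04, 0.34, 0, 0, 0.78, 0.085, 0.62, 0, 0, 0.78, 0.085, 0.62, 0, 0, 0.78, 0.085, 0.62, 0]
}}

```text
time: 33.15
tcp_pos: [0.5088, 0.0217, 0.1486]
tool_rot: [[0.994, 0.11, 0.0], [0.11, -0.994, 0.0], [0.0, -0.0, -1.0]]
contact_force: [-0.0, 1.3, -0.7]
grip_width: 0.0006
grasp_force: 0.0
```

```bash
python3 -c "
from h import *
report();save('scene','s7.png')
d=cv2.imread('pics/s7.png')[190:310,280:380]
cv2.imwrite('pics/c7.png',cv2.resize(d,None,fx=4,fy=4,interpolation=cv2.INTER_CUBIC))"
```

```text
33.15 [0.5088 0.0217 0.1486] yaw 6.3 F [-0.   1.3 -0.7] 0.0006 0.0
```

View pics/c7.png

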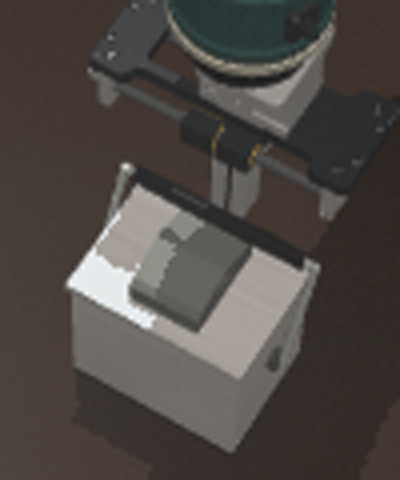

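Call:
{"op": "apply_moves", "data": {
  "deltas": [0, 0.2, 0.02, 0.18, 0, 0, 0.42, 0.045, 0.36, 0, 0, 0.65, 0.07, 0.5, 0, 0, 0.89, 0.096, 0.6, 0, 0, 0.89, 0.096, 0.6, 0]
}}

```text
time: 33.7
tcp_pos: [0.5319, 0.0242, 0.1642]
tool_rot: [[0.994, 0.11, 0.001], [0.11, -0.994, 0.0], [0.001, -0.0, -1.0]]
contact_force: [-0.3, -0.7, -0.0]
grip_width: 0.0004
grasp_force: 0.0
```

Call:
{"op": "apply_moves", "data": {
  "deltas": [0, 0.25, 0.03, 0.08, 0, 0, 0.5, 0.055, 0.14, 0, 0, 0.5, 0.055, 0.14, 0]
}}

```text
time: 34.0
tcp_pos: [0.5441, 0.0255, 0.1674]
tool_rot: [[0.994, 0.11, 0.0], [0.11, -0.994, 0.0], [0.0, -0.0, -1.0]]
contact_force: [-0.2, 0.2, -0.8]
grip_width: 0.0006
grasp_force: 0.0
```

Call:
{"op": "apply_moves", "data": {
  "deltas": [0, 0.25, 0.03, 0.02, 0, 0, 0.5, 0.055, 0.03, 0, 0, 0.5, 0.055, 0.03, 0]
}}

```text
time: 34.3
tcp_pos: [0.5568, 0.0269, 0.1681]
tool_rot: [[0.994, 0.11, 0.001], [0.11, -0.994, 0.001], [0.001, -0.0, -1.0]]
contact_force: [0.4, 0.1, -0.6]
grip_width: 0.0003
grasp_force: 0.0
```

```bash
python3 -c "
from h import *
report();save('scene','s8.png')
d=cv2.imread('pics/s8.png')[190:310,280:380]
cv2.imwrite('pics/c8.png',cv2.resize(d,None,fx=4,fy=4,interpolation=cv2.INTER_CUBIC))"
```

```text
34.3 [0.5568 0.0269 0.1681] yaw 6.3 F [ 0.4  0.1 -0.6] 0.0003 0.0
```

View pics/c8.png

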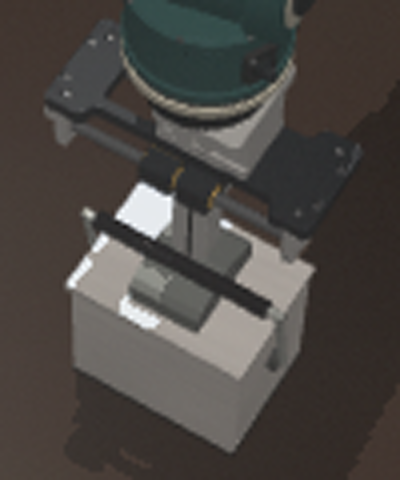

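```bash
python3 - <<'E'
from fit import *
# corner pixels of the U (crop s8, 4x, origin 280,190)
p=[((a+.5)/4-.5+280,(b+.5)/4-.5+190) for a,b in((88,213),(279,315))]
o=np.array([.558,.0285]);c,s=np.cos(.107),np.sin(.107)
for th in (-.1,0,.1,.2,.3,.4,.45):
  for r in(.08,.085):
    x=r*np.sin(th);z=.0685+r*np.cos(th)
    e=[w2px('scene',[o[0]+c*x-s*y,o[1]+s*x+c*y,z])-q for y,q in((-.07,p[0]),(.07,p[1]))]
    print(th,r,np.round(e,1).tolist())
E
```

```text
-0.1 0.08 [[4.1, -5.7], [4.4, -5.7]]
-0.1 0.085 [[4.2, -6.8], [4.6, -6.8]]
0 0.08 [[2.4, -3.5], [2.8, -3.4]]
0 0.085 [[2.4, -4.5], [2.9, -4.4]]
0.1 0.08 [[0.8, -1.1], [1.2, -0.9]]
0.1 0.085 [[0.6, -2.0], [1.2, -1.7]]
0.2 0.08 [[-0.9, 1.4], [-0.5, 1.7]]
0.2 0.085 [[-1.1, 0.7], [-0.6, 1.1]]
0.3 0.08 [[-2.6, 4.1], [-2.1, 4.5]]
0.3 0.085 [[-2.9, 3.5], [-2.3, 4.0]]
0.4 0.08 [[-4.1, 6.8], [-3.7, 7.3]]
0.4 0.085 [[-4.6, 6.4], [-4.0, 7.0]]
0.45 0.08 [[-4.9, 8.2], [-4.5, 8.7]]
0.45 0.085 [[-5.4, 7.9], [-4.8, 8.5]]
```

Call:
{"op": "apply_moves", "data": {
  "deltas": [0, 0.25, 0.03, 0, 0, 0, 0.5, 0.055, -0.03, 0, 0, 0.75, 0.08, -0.06, 0, 0, 1.0, 0.11, -0.08, 0, 0, 1.0, 0.11, -0.08, 0]
}}

```text
time: 34.85
tcp_pos: [0.5817, 0.0297, 0.1659]
tool_rot: [[0.994, 0.11, 0.0], [0.11, -0.994, 0.001], [0.0, -0.0, -1.0]]
contact_force: [-0.2, -0.4, 0.4]
grip_width: 0.0002
grasp_force: 0.0
```

```bash
python3 -c "
from h import *
report();save('scene','s9.png')
d=cv2.imread('pics/s9.png')[190:310,280:380]
cv2.imwrite('pics/c9.png',cv2.resize(d,None,fx=4,fy=4,interpolation=cv2.INTER_CUBIC))"
```

```text
34.85 [0.5817 0.0297 0.1659] yaw 6.3 F [-0.2 -0.4  0.4] 0.0002 0.0
```

View pics/c9.png

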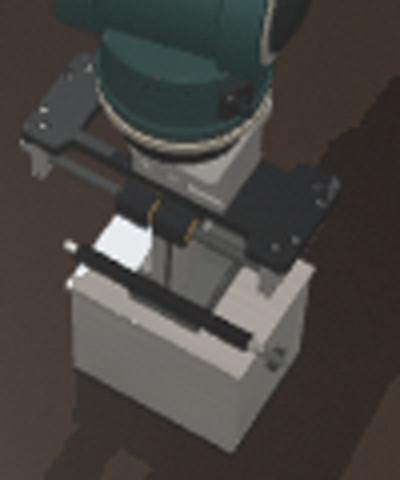

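Call:
{"op": "apply_moves", "data": {
  "deltas": [0, -0.2, 0, 0.5, 0, 0, -0.5, 0, 2, 0, 0, -1, 0, 3, 0, 0, -3, 0, 3, 0, 0, -5, 0, 3, 0]
}}

```text
time: 35.4
tcp_pos: [0.4545, 0.0298, 0.2419]
tool_rot: [[0.994, 0.11, 0.001], [0.11, -0.994, 0.0], [0.001, -0.0, -1.0]]
contact_force: [0.2, 1.7, 0.4]
grip_width: 0.0003
grasp_force: 0.0
```

Call:
{"op": "apply_moves", "data": {
  "deltas": [0, 0, 0, 0, 0, 0, 0, 0, 0, 0, 0, 0, 0, 0, 0]
}}

```text
time: 35.7
tcp_pos: [0.4566, 0.0295, 0.2418]
tool_rot: [[0.994, 0.11, 0.001], [0.11, -0.994, 0.0], [0.001, 0.0, -1.0]]
contact_force: [0.9, 0.7, 0.9]
grip_width: 0.0004
grasp_force: 0.0
```

```bash
python3 - <<'E'
from h import *
see();report()
a=save('scene','s10.png').astype(int);b=cv2.imread('pics/s9.png')[:,:,::-1].astype(int)
# bail end corners unchanged since s9?
for n,(u,v) in {'L':(297,251),'R':(345,277)}.items(): print(n,abs(a[v-6:v+7,u-6:u+7]-b[v-6:v+7,u-6:u+7]).mean())
E
```

```text
top [ 6.0400e-01 -2.0800e-01  9.0768e+01  2.2785e+01  3.5690e+00  2.5400e+02]
scene [  0.591  -0.212  91.327  23.95    3.69  209.   ]
35.8 [0.4566 0.0297 0.2412] yaw 6.3 F [ 0.1 -0.4 -0.6] 0.0006 0.0
L 3.1124260355029585
R 0.854043392504931
```

```bash
python3 -c "
from station import robot
print(robot.finish_job())"
```

```text
the job is handed in; nothing more can be done
None
```

The job is handed in at about 36 s: all five electrodes are in the canister, the lid is seated, the bail is over the crest at about 0.45 rad, and the scraper is against the stop. The hand-in gave no verdict, so these results come from my own camera and force checks; the bottle, mug and wrench were not re-measured at the end.

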